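# Make up the front-wheel and rear-wheel kits on the moped bench

### The job

Make up two repair kits from the parts lying on the bench. Front-wheel kit, in the red tray without a bracket: lay the long brake pad flat in the long bay and the small steel bearing flat in the square bay. Rear-wheel kit, in the red tray with the steel bracket: lay the short brake pad flat in the open bay, set the black roller flat on the bracket with its hole over the bracket's hole, then push the pin fully home through both; leave the zinc washer cup between the trays where it stands.

Things in the scene. Friction and masses are not known exactly. Their poses are not given: they have to be found in the camera images.
- long_pad_mid (a point): The long brake pad lying on the bench: copper-coloured friction block on a dark steel backing plate, 78 x 34 x 20 mm, long side along its x, 34 mm across its y, z up; about 120 g. Point at its centre, half-way up (10 mm above its underside).
- short_pad_mid (a point): The short brake pad, same make-up, 50 x 34 x 20 mm, long side along its x, z up; about 120 g. Point at its centre, half-way up (10 mm).
- roller_mid (a point): Black plastic chain roller: a thick ring lying flat, 46 mm outside diameter, 16 mm hole, 18 mm high, z along the hole; about 60 g. Point at its centre, half-way up (9 mm).
- bearing_mid (a point): Small steel wheel bearing: a plain ring lying flat, 34 mm outside diameter, 12 mm hole, 18 mm high, z along the hole; about 70 g. Point at its centre, half-way up (9 mm).
- pin_head (a point): Steel pin standing upright: 10 mm shank 44 mm long with tapered foot, below a barrel head 20 mm in diameter, 26 mm high; about 70 g. Point at the head's centre (13 mm below the top, 57 mm above the foot), z up. It starts with its foot on the bench in a loose 12 mm hole through a fixed wooden block 44 x 44 x 24 mm: lift it over 30 mm to come clear.
- front_tray: Shallow red kit tray, 176 (its x) x 68 mm, fixed; origin under its middle at bench level, z up; floor 3 mm thick, walls 9 mm high. The one without a bracket: long bay 104 x 60 mm inside, centre at x = -32 mm, y = 0 in the tray's frame; square bay 60 x 60 mm inside, centre at x = +54 mm, y = 0.
- rear_tray: Shallow red kit tray, 176 (its x) x 68 mm, fixed; origin under its middle at bench level, z up; floor 3 mm thick, walls 9 mm high. The one with a steel bracket: open bay 76 x 60 mm inside, centre at x = -46 mm, y = 0; bracket with flat 56 x 56 mm top, 32 mm above the bench, 8 mm thick, upright 16 mm through-hole at x = +44 mm, y = 0. When home, the pin's head rests on the roller, underside 50 mm above the bench.
- washer_cup: Zinc cup holding a few washers, 56 mm across the rim, 34 mm high, standing loose between the two trays; origin at the centre of its underside. Not to be moved.
Mind the look-alikes: they are no part of the job. What is shaped like the part that bears short_pad_mid but turquoise or yellow is not meant. Leave any pink look-alike of the part that bears long_pad_mid alone.

How it is judged (in metres and radians):
At the end, for the whole second after the job is handed in: Long pad, bearing and short pad lie flat in their bays (18, 16, 18 mm of the bay centre along each tray axis); roller flat on the bracket and pin home through both (8 mm of the hole along each tray axis); all heights within 4 mm, tilts under 0.12 rad, all at rest (x of long_pad_mid in the frame of front_tray between -0.05 and -0.014 m and y of long_pad_mid in the frame of front_tray between -0.018 and 0.018 m and z of long_pad_mid in the frame of front_tray between 0.009 and 0.017 m and angle between each of long_pad_mid, bearing_mid, short_pad_mid, roller_mid, pin_head's own z axis and vertical below 0.12 rad and x of bearing_mid in the frame of front_tray between 0.038 and 0.07 m and y of bearing_mid in the frame of front_tray between -0.016 and 0.016 m and z of bearing_mid in the frame of front_tray between 0.008 and 0.016 m and x of short_pad_mid in the frame of rear_tray between -0.064 and -0.028 m and y of short_pad_mid in the frame of rear_tray between -0.018 and 0.018 m and z of short_pad_mid in the frame of rear_tray between 0.009 and 0.017 m and x of roller_mid in the frame of rear_tray between 0.036 and 0.052 m and y of roller_mid in the frame of rear_tray between -0.008 and 0.008 m and z of roller_mid in the frame of rear_tray between 0.037 and 0.045 m and x of pin_head in the frame of rear_tray between 0.036 and 0.052 m and y of pin_head in the frame of rear_tray between -0.008 and 0.008 m and z of pin_head in the frame of rear_tray between 0.059 and 0.067 m and linear speed of each of long_pad, short_pad, roller, bearing, pin below 0.02 m/s); the robot touches nothing.
It fails at once if the washer cup is pushed more than 25 mm from its place or tipped (distance of washer_cup from where it was at the start of the episode above 0.025 m or angle between washer_cup's own z axis and vertical above 0.5 rad).
It also fails if it takes over 128 s, if anything falls off the work surface, if the arm or the gripper's body presses on something with over 40 N, if the wrist force passes 120 N, or if a joint passes its speed limit or range.

### The arm

A 6-joint arm with a two-finger parallel gripper is mounted at the origin on the work surface. World frame = base frame: x ahead of the robot, y to its left, z up, the work surface at z = 0. Lengths are in m, angles in degrees, forces in N, time in s.
With the tool pointing down it reaches from about 0.275 to 0.85 m from the base axis. Payload 19 kg.
Tool frame: the origin (TCP) lies on the centre line of the jaws, within the pads' length; the fingertips stand 17 mm ahead of it and the grasp point (between the pads) lies 2 mm behind it; z points along the fingers, x is the direction in which the jaws open and shut, and the axes are right-handed (so a half turn about z gives the same grasp; the last joint's range is limited). The gripper opens to 85 mm and grips with 20 to 120 N. Pads are 22 mm wide; open, the fingers measure 114 mm over their backs; the gripper's body (76 mm by 85 mm) begins 54 mm behind the grasp point. The pads swing forward as they close: fully open they stand 13 mm farther back than shut.
Start: joints at [-76.49, 8.623, 82.357, -0, 89.026, -7.678], TCP at [0.208, -0.536, 0.248] pointing down, gripper open.
Joint ranges: [-160.23, 160.23], [-39.13, 120.54], [6.94, 153.29], [-79.49, 259.48], [9.18, 160.14], [-161.06, 161.06]. Speed limits (degrees/s): [108.29, 108.29, 127.2, 172.46, 172.46, 172.46].

### API

Orientations are given as a 3x3 rotation matrix whose columns are the frame's x, y, z axes.
In Python, from workcell import manip gives the robot as it stands.
- The arm moves only by the tool drive_tool, never from a script. Its argument "steps" is a list of rows, each a list of 7 numbers: the opening, from 0 (shut) to 1 (fully open), then the shift along the tool's x, y, z in mm, then the turn, a rotation vector about the tool's x, y, z in degrees. In form: [[jaw, tx, ty, tz, wx, wy, wz], ...]. A call has 1 to 8 rows; each row is the pose to reach, as a shift and turn from the pose commanded when the call began, along the tool's axes at that moment; what a row does not reach only later rows make up. A row lasts 1/10 s, in which the tool goes at most 50 mm and 8.59 degrees, less where a joint would pass 70% of its speed; a pose out of reach is approached as far as the arm can. A call with a gripper value outside its range is refused whole. The fingers move at their own pace and stop on an object; "grip_force" is the grip in N (left out, the last holds). Time passes only in rows, so rows that repeat a pose let the fingers close. It gives the time, the measured TCP pose, the force and the opening at its end, in the units of the state.
- manip.observe(): the state, without advancing time (a new reading comes with each control period).
- manip.read_camera(name): name is "scene" or "top" or "wrist"; returns the picture (384x512x3 uint8, red, green, blue); there is no depth.
- manip.camera_params(name): a dict with "fx", "fy", "cx", "cy" (pixels), "position" and "attitude" of the camera in the world. Camera axes: x right, y down, z forward; pixel columns grow to the right and rows downward; lengths in m; the calibration is good to about 2 mm. The wrist camera is an equidistant fisheye: a pixel r from the principal point sees the ray r / f radians off the axis. A picture is of the moment at which its call begins: read the wrist's pose just before it. camera_params takes no time and is no camera call; for the wrist camera it gives the pose at the moment of the call.
- manip.hand_in(): hands the job in, once; it reports no verdict.
The state is a dict: "t": time; "q": joint angles; "joint_vel": joint speeds; "effort": joint torques, N m; "position": TCP position; "tcp_rot": TCP orientation; "force": force on the tool from outside, world axes, zero at the start; "moment": the same for the moment, N m; "grip_width": finger opening in m.
Only numpy, scipy, OpenCV 4.12 (cv2) and the standard library are available. Lean on these libraries where they do the work, as an engineer would, in place of code of your own. Each camera call takes 0.05 s, during which the arm holds its last target.

## Working session

There is one attempt and no reset: what is moved stays moved. The work goes in short steps, Python scripts to look and compute and a tool call to move; the robot and the scene stay as the last step left them, time stands still between calls to the robot, and variables do not carry over. Pictures are saved under pics/ and viewed, and the job is handed in when it is done.

Besides the shell and the picture viewer there is one more tool, called after ">>>" by a JSON object that holds its "fn" and its "kwargs". drive_tool: Moves the arm, as the interface text tells. Its arguments: {"type":"object","properties":{"steps":{"type":"array","items":{"type":"array","items":{"type":"number"}}},"grip_force":{"type":"number"}},"required":["steps"]}

```bash
mkdir -p pics
python3 - <<'E'
from workcell import manip
import cv2
for n in ("top","scene","wrist"):
    p=manip.camera_params(n); print(n,p)
    cv2.imwrite(f"pics/{n}0.png",manip.read_camera(n)[:,:,::-1])
print(manip.observe())
E
```

```text
top {'fx': 483.7456323594839, 'fy': 483.7456323594839, 'cx': 252.0724457325111, 'cy': 190.2756822389544, 'position': array([ 0.22332099, -0.02066315,  1.24348856]), 'attitude': array([[ 0.02703663, -0.98285531,  0.18238546],
       [-0.99962664, -0.02730363,  0.00104735],
       [ 0.00395039, -0.18234568, -0.98322655]])}
scene {'fx': 395.04683804615337, 'fy': 395.04683804615337, 'cx': 254.26531164205693, 'cy': 189.8406262660752, 'position': array([1.03932438, 0.6014206 , 0.8237957 ]), 'attitude': array([[-0.698168  ,  0.47787467, -0.53310152],
       [ 0.71582248,  0.45280328, -0.53157066],
       [-0.01263404, -0.75273168, -0.6582062 ]])}
wrist {'fx': 297.3186396354542, 'fy': 297.3186396354542, 'cx': 256.8927389469779, 'cy': 194.91342382120405, 'position': array([ 0.28270713, -0.50676259,  0.37253885]), 'attitude': array([[ 3.61305472e-01, -8.84982136e-01, -2.93708997e-01],
       [-9.32447071e-01, -3.43218406e-01, -1.12887487e-01],
       [-9.02924450e-04,  3.14654961e-01, -9.49205689e-01]])}
{'t': 0.15, 'q': array([-7.64867128e+01,  8.64343064e+00,  8.23835970e+01, -9.63307747e-04,
        8.90266048e+01, -7.67685505e+00]), 'joint_vel': array([ 0.03150496, -0.13635345, -0.03420335,  0.02648929, -0.06748145,
       -0.08983572]), 'effort': array([ 3.40371385e-03, -7.13376474e+01, -5.71039510e+01, -7.19175409e-05,
        7.09022221e-03, -4.18402738e-05]), 'position': array([ 0.20778391, -0.53595347,  0.24783196]), 'tcp_rot': array([[ 3.61464323e-01, -9.32385911e-01, -2.35075518e-04],
       [-9.32385477e-01, -3.61464383e-01,  9.06219836e-04],
       [-9.29918035e-04, -1.08385140e-04, -9.99999562e-01]]), 'force': array([0.13521583, 0.69428566, 0.51051043]), 'moment': array([0.03589917, 0.02090891, 0.00135855]), 'grip_width': 0.0855906565986158}
```

View pics/top0.png

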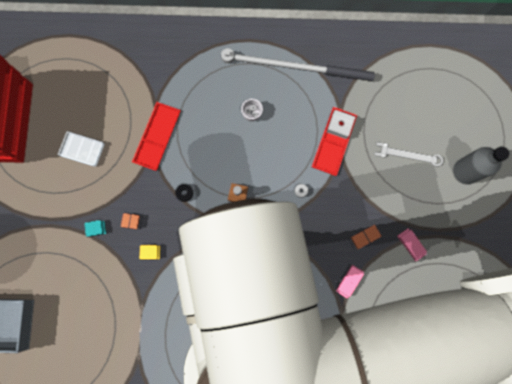

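View pics/scene0.png

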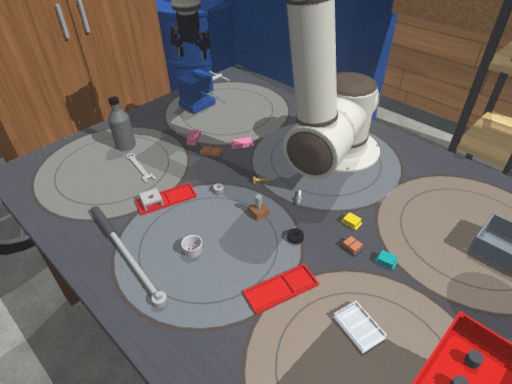

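View pics/wrist0.png

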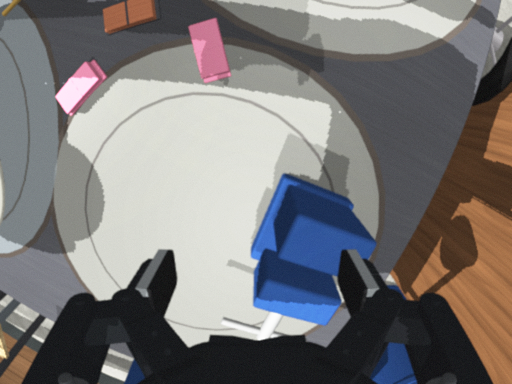

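```bash
cat > h.py <<'E'
from workcell import manip
import numpy as np, cv2
def rd(n):
    p=manip.camera_params(n); return p,manip.read_camera(n)
def ray(p,u,v,fish=False):
    x=(np.asarray(u,float)-p['cx'])/p['fx'];y=(np.asarray(v,float)-p['cy'])/p['fy']
    if fish:
        r=np.hypot(x,y)+1e-12
        d=np.stack([np.sin(r)*x/r,np.sin(r)*y/r,np.cos(r)],-1)
    else: d=np.stack([x,y,np.ones_like(x)],-1)
    return d@p['attitude'].T
def toz(p,u,v,z,fish=False):
    d=ray(p,u,v,fish); return p['position']+d*((z-p['position'][2])/d[...,2])[...,None]
def proj(p,X,fish=False):
    c=(np.asarray(X,float)-p['position'])@p['attitude']
    if fish:
        r=np.hypot(c[...,0],c[...,1]);t=np.arctan2(r,c[...,2]);s=t/(r+1e-12)
        return np.stack([p['cx']+p['fx']*c[...,0]*s,p['cy']+p['fy']*c[...,1]*s],-1)
    return np.stack([p['cx']+p['fx']*c[...,0]/c[...,2],p['cy']+p['fy']*c[...,1]/c[...,2]],-1)
def move(target,xang=None):
    """shift mm, turn deg in tool axes to reach world target with tool down and jaw axis at xang deg (mod 180)"""
    from scipy.spatial.transform import Rotation as R
    o=manip.observe();Rt=o['tcp_rot'];d=Rt.T@(np.asarray(target)-o['position'])*1e3
    out=[d.round(1)]
    if xang is not None:
        best=None
        for k in (0,180):
            a=np.radians(xang+k);X=np.array([np.cos(a),np.sin(a),0]);Z=np.array([0,0,-1.])
            T=np.stack([X,np.cross(Z,X),Z],1)
            w=R.from_matrix(Rt.T@T).as_rotvec(degrees=True)
            out.append((w.round(1), 'q6~',round(o['q'][5]+w[2],1)))
    print(o['t'],out)
E
python3 - <<'E'
import cv2
im=cv2.imread('pics/top0.png')
def z(n,x0,y0,x1,y1,f): cv2.imwrite(n,cv2.resize(im[y0:y1,x0:x1],None,fx=f,fy=f,interpolation=cv2.INTER_CUBIC))
z('pics/a.png',80,90,260,270,4)
z('pics/b.png',230,90,430,290,4) if 0 else z('pics/b.png',230,90,430,240,4)
E
```

```text
(no output)
```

View pics/a.png

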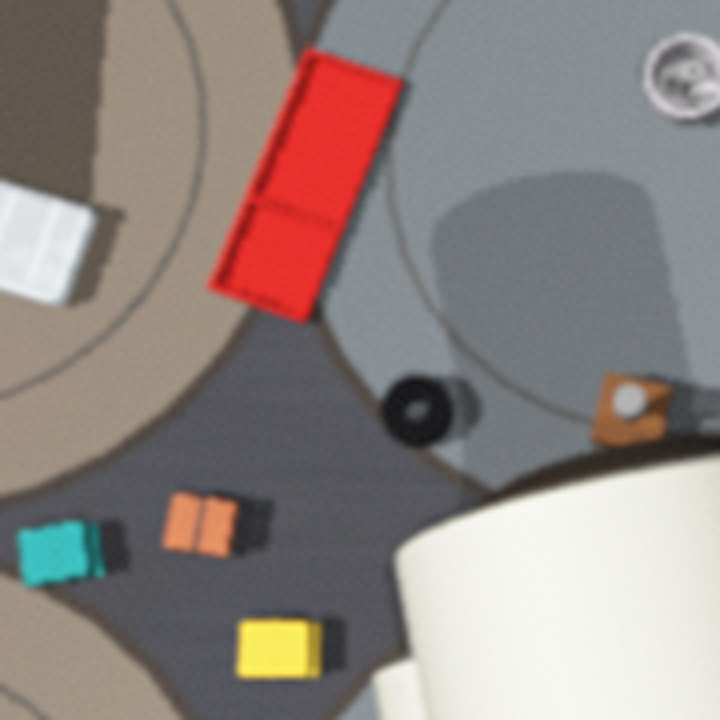

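View pics/b.png

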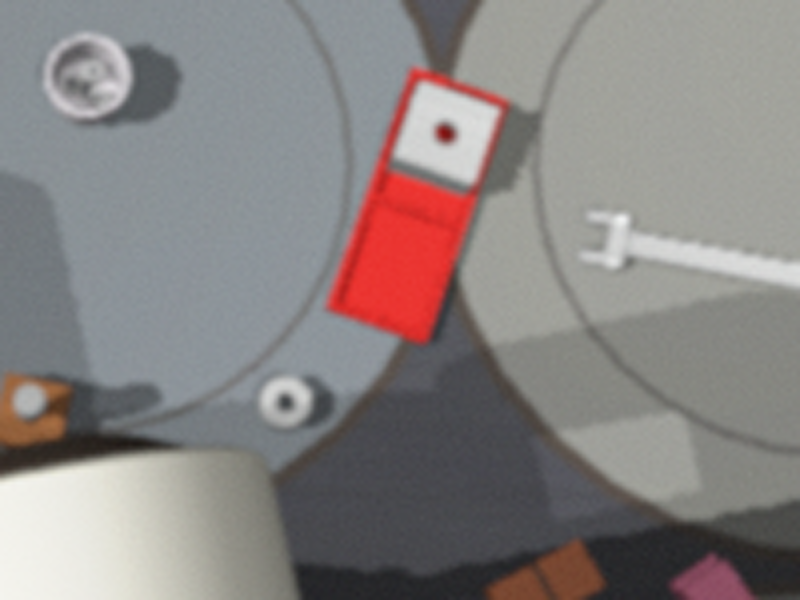

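```bash
cat > m.py <<'E'
from h import *
import sys
p=manip.camera_params('top'); im=cv2.imread('pics/top0.png'); hsv=cv2.cvtColor(im,cv2.COLOR_BGR2HSV)
H,S,V=[hsv[...,i].astype(int) for i in range(3)]
def rect(name,mask,box,z):
    m=np.zeros(mask.shape,np.uint8);x0,y0,x1,y1=box;m[y0:y1,x0:x1]=mask[y0:y1,x0:x1]*255
    c=max(cv2.findContours(m,0,2)[0],key=cv2.contourArea); c=cv2.convexHull(c).reshape(-1,2)
    w=toz(p,c[:,0],c[:,1],z)[:,:2]*1000
    r=cv2.minAreaRect(w.astype(np.float32)); bp=cv2.boxPoints(r)
    e=[bp[1]-bp[0],bp[2]-bp[1]];e=max(e,key=np.linalg.norm)
    print(name,'c',np.round(r[0],1),'size',np.round(r[1],1),'long ang',round(np.degrees(np.arctan2(e[1],e[0]))%180,1),'boxpx',cv2.boundingRect(c.astype(np.int32)))
red=((H<6)|(H>174))&(S>170)
rect('front',red,(125,95,190,175),.006)
rect('rear',red|((S<40)&(V>170)),(305,100,362,180),.006)
rect('bracket',(S<45)&(V>180),(325,105,360,140),.032)
rect('short',(H<18)&(S>90)&(V>140),(110,205,150,235),.011)
rect('long',(H<18)&(S>80)&(V>80),(340,215,395,255),.011)
rect('roller',(V<60),(170,180,200,204),.009)
rect('bearing',(S<40)&(V>140),(290,180,312,199),.009)
rect('pin',(S<25)&(V>110),(230,183,246,196),.057)
rect('block',(H<20)&(S>90)&(V>60),(222,180,252,204),.012)
rect('cup',(S<30)&(V>165),(238,95,266,123),.034)
rect('hole',(S>90),(333,115,350,130),.032)
E
python3 m.py
```

```text
front c [593.5 238.9] size [ 69.3 175.9] long ang 162.1 boxpx (133, 102, 47, 68)
rear c [ 563.  -224.5] size [ 67.5 113.3] long ang 161.1 boxpx (313, 128, 35, 47)
bracket c [ 635.1 -247.3] size [55.7 54.7] long ang 70.7 boxpx (329, 111, 26, 25)
short c [364.3 292.4] size [41.9 36.2] long ang 83.4 boxpx (121, 213, 18, 16)
long c [ 340.5 -312.7] size [34.9 69.5] long ang 119.7 boxpx (352, 225, 29, 24)
roller c [441.7 155.6] size [45.  43.8] long ang 47.0 boxpx (175, 184, 18, 18)
bearing c [ 461.9 -145.2] size [42.3 55.2] long ang 91.6 boxpx (290, 180, 22, 17)
pin c [443.1  18.2] size [15.3 15. ] long ang 1.8 boxpx (234, 187, 7, 7)
block c [443.8  18.2] size [46.8 45.8] long ang 85.4 boxpx (228, 184, 20, 18)
cup c [667.4 -11.9] size [55.2 55.2] long ang 91.6 boxpx (241, 98, 22, 21)
hole c [ 633.4 -245.9] size [5.5 8. ] long ang 91.6 boxpx (339, 122, 4, 3)
```

```bash
python3 -c "
from h import *
move([.3405,-.3127,.15],29.7)"
```

```text
0.15 [array([-160.1, -204.4,   98. ]), (array([ -0.1,   0. , -98.5]), 'q6~', np.float64(-106.2)), (array([ 0. ,  0. , 81.5]), 'q6~', np.float64(73.8))]
```

>>> {"fn": "drive_tool", "kwargs": {"steps": [[0.7,-160,-204,50,0,0,-60],[0.7,-160,-204,98,0,0,-98.5],[0.7,-160,-204,98,0,0,-98.5],[0.7,-160,-204,98,0,0,-98.5],[0.7,-160,-204,98,0,0,-98.5],[0.7,-160,-204,98,0,0,-98.5],[0.7,-160,-204,98,0,0,-98.5],[0.7,-160,-204,98,0,0,-98.5]]}}

```text
t: 0.95
position: [0.3405, -0.3122, 0.1499]
tcp_rot: [[1.0, 0.007, -0.0], [0.007, -1.0, 0.001], [-0.0, -0.001, -1.0]]
force: [-0.2, -1.1, -0.1]
grip_width: 0.0596
```

>>> {"fn": "drive_tool", "kwargs": {"steps": [[0.7,0,0,0,0,0,-40],[0.7,0,0,0,0,0,-40],[0.7,0,0,0,0,0,-40]]}}

```text
t: 1.25
position: [0.3401, -0.3131, 0.1501]
tcp_rot: [[0.898, 0.44, -0.0], [0.44, -0.898, 0.0], [-0.0, -0.0, -1.0]]
force: [0.2, 0.8, 1.0]
grip_width: 0.0598
```

```bash
cat > w.py <<'E'
from h import *
import sys
p,i=rd('wrist'); o=manip.observe()
np.save('pics/wp.npy',p,allow_pickle=True)
cv2.imwrite('pics/%s.png'%sys.argv[1],i[:,:,::-1]); print(o['position'],o['grip_width'],o['t'])
E
python3 w.py w1; python3 -c "
from h import *
move([.3405,-.3127,.15],29.7)"
```

```text
[ 0.34012855 -0.31308795  0.15015153] 0.059816052126156385 1.3
1.3 [array([ 0.5, -0.2,  0.2]), (array([-0.,  0., -3.]), 'q6~', np.float64(-81.9)), (array([  0.,   0., 177.]), 'q6~', np.float64(98.1))]
```

View pics/w1.png

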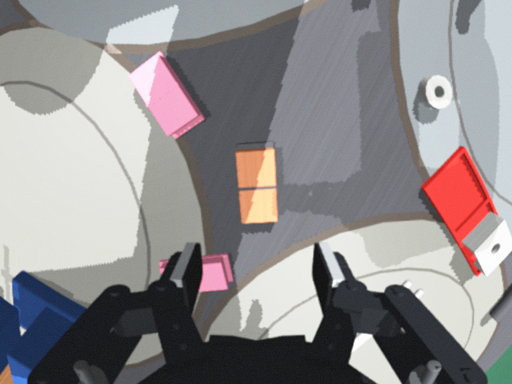

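```bash
cat > wr.py <<'E'
from h import *
def rect(img,p,name,cond,box,z,fish=True):
    im=cv2.imread('pics/%s.png'%img); hsv=cv2.cvtColor(im,cv2.COLOR_BGR2HSV)
    H,S,V=[hsv[...,i].astype(int) for i in range(3)]
    mask=eval(cond); m=np.zeros(mask.shape,np.uint8);x0,y0,x1,y1=box;m[y0:y1,x0:x1]=mask[y0:y1,x0:x1]*255
    c=max(cv2.findContours(m,0,2)[0],key=cv2.contourArea); c=cv2.convexHull(c).reshape(-1,2)
    w=toz(p,c[:,0],c[:,1],z,fish)[:,:2]*1000
    r=cv2.minAreaRect(w.astype(np.float32)); bp=cv2.boxPoints(r)
    e=[bp[1]-bp[0],bp[2]-bp[1]];e=max(e,key=np.linalg.norm)
    print(name,'c',np.round(r[0],1),'size',np.round(r[1],1),'long ang',round(np.degrees(np.arctan2(e[1],e[0]))%180,1),'boxpx',cv2.boundingRect(c.astype(np.int32)))
def wp(): return np.load('pics/wp.npy',allow_pickle=True).item()
E
python3 - <<'E'
from wr import *
p=wp(); o=manip.observe()
rect('w1',p,'long','(H<20)&(S>80)&(V>90)',(225,130,290,235),.018)
rect('w1',p,'pink','(H>150)&(S>60)&(V>90)',(190,245,240,300),.018)
rect('w1',p,'bearing','(S<30)&(V>190)',(420,65,460,115),.009)
rect('w1',p,'brk','(S<30)&(V>190)',(455,200,512,280),.032)
print(proj(p,[[.3405,-.3127,.02],[.3405,-.3127,.133]],True))
E
```

```text
long c [ 329.4 -294.6] size [34.8 35. ] long ang 119.7 boxpx (235, 148, 42, 40)
pink c [ 338.5 -412.6] size [39.7 47.1] long ang 118.8 boxpx (198, 253, 36, 39)
bearing c [ 462.7 -142.2] size [40.2 40.8] long ang 122.2 boxpx (426, 74, 32, 41)
brk c [ 627.4 -241.6] size [ 73.6 114.7] long ang 117.4 boxpx (470, 200, 42, 80)
[[257.92902773 191.2020113 ]
 [258.7089199  253.98761469]]
```

```bash
sed -i "s/    c=max(cv2.find/    m=cv2.morphologyEx(m,cv2.MORPH_CLOSE,np.ones((7,7)))\n    c=max(cv2.find/" wr.py
python3 - <<'E'
from wr import *
p=wp(); o=manip.observe()
rect('w1',p,'long','(H<20)&(S>80)&(V>90)',(225,130,290,235),.02)
rect('w1',p,'long','(H<20)&(S>80)&(V>90)',(225,130,290,235),.011)
E
```

```text
long c [ 337.9 -309.6] size [34.5 70.2] long ang 119.7 boxpx (235, 148, 43, 76)
long c [ 339.1 -312. ] size [35.8 72.6] long ang 119.7 boxpx (235, 148, 43, 76)
```

```bash
python3 -c "
from h import *
move([.3385,-.311,.025],29.7)"
```

```text
1.3 [array([ -0.5,  -2.6, 125.2]), (array([-0.,  0., -3.]), 'q6~', np.float64(-81.9)), (array([  0.,   0., 177.]), 'q6~', np.float64(98.1))]
```

>>> {"fn": "drive_tool", "kwargs": {"steps": [[0.7,-0.5,-2.6,50,0,0,-3],[0.7,-0.5,-2.6,90,0,0,-3],[0.7,-0.5,-2.6,115,0,0,-3],[0.7,-0.5,-2.6,125,0,0,-3],[0.7,-0.5,-2.6,125,0,0,-3],[0.3,-0.5,-2.6,125,0,0,-3],[0.3,-0.5,-2.6,125,0,0,-3],[0.3,-0.5,-2.6,125,0,0,-3]], "grip_force": 50}}

```text
t: 2.1
position: [0.3391, -0.3118, 0.027]
tcp_rot: [[0.877, 0.48, 0.001], [0.48, -0.877, -0.002], [0.0, 0.002, -1.0]]
force: [-2.3, 1.6, 9.4]
grip_width: 0.0329
```

>>> {"fn": "drive_tool", "kwargs": {"steps": [[0.3,0,0,0,0,0,0],[0.3,0,0,0,0,0,0],[0.3,0,0,-10,0,0,0],[0.3,0,0,-40,0,0,0],[0.3,0,0,-80,0,0,0],[0.3,0,0,-80,0,0,0]]}}

```text
t: 2.7
position: [0.3401, -0.3129, 0.1112]
tcp_rot: [[0.877, 0.48, 0.005], [0.48, -0.877, -0.007], [0.001, 0.008, -1.0]]
force: [0.7, -0.2, -2.3]
grip_width: 0.0324
```

```bash
python3 w.py w2; python3 -c "
from h import *
move([.624,.229,.105],72.1)"
```

```text
[ 0.33955111 -0.31218569  0.10869528] 0.03228353371606904 2.75
2.75 [array([ 509.5, -337.9,    2.3]), (array([  0.3,   0.1, -43.4]), 'q6~', np.float64(-124.3)), (array([ 1.000e-01, -4.000e-01,  1.366e+02]), 'q6~', np.float64(55.7))]
```

View pics/w2.png

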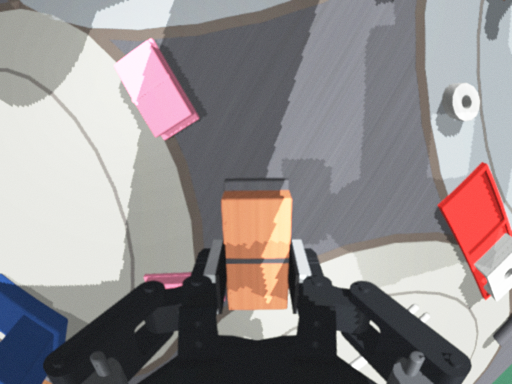

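>>> {"fn": "drive_tool", "kwargs": {"steps": [[0.3,510,-338,-10,0,0,-43],[0.3,510,-338,-10,0,0,-43],[0.3,510,-338,-10,0,0,-43],[0.3,510,-338,-10,0,0,-43],[0.3,510,-338,-10,0,0,-43],[0.3,510,-338,-10,0,0,-43],[0.3,510,-338,-10,0,0,-43],[0.3,510,-338,-10,0,0,-43]]}}

```text
t: 3.55
position: [0.5251, 0.0452, 0.1118]
tcp_rot: [[0.314, 0.95, -0.0], [0.95, -0.314, 0.0], [0.0, -0.0, -1.0]]
force: [0.9, -0.3, 0.5]
grip_width: 0.0325
```

```bash
python3 -c "
from h import *
move([.624,.229,.12],72.1)"
```

```text
3.55 [array([205.6,  36.3,  -8.2]), (array([-0. , -0. , -0.4]), 'q6~', np.float64(-75.6)), (array([ -0. ,   0. , 179.6]), 'q6~', np.float64(104.4))]
```

>>> {"fn": "drive_tool", "kwargs": {"steps": [[0.3,205,36,-8,0,0,0],[0.3,205,36,-8,0,0,0],[0.3,205,36,-8,0,0,0],[0.3,205,36,-8,0,0,0],[0.3,205,36,-8,0,0,0],[0.3,205,36,-8,0,0,0],[0.3,205,36,-8,0,0,0]]}}

```text
t: 4.25
position: [0.6227, 0.2255, 0.1194]
tcp_rot: [[0.314, 0.95, -0.001], [0.95, -0.314, -0.0], [-0.001, -0.001, -1.0]]
force: [0.3, -0.6, -0.9]
grip_width: 0.0324
```

```bash
python3 w.py w3; python3 -c "
from h import *
move([.624,.229,.030],72.1)"
```

```text
[0.62271295 0.22514537 0.11969412] 0.03266779205536475 4.3
4.3 [array([ 4.1,  0.1, 89.7]), (array([-0. ,  0. , -0.4]), 'q6~', np.float64(-58.9)), (array([  0. ,   0. , 179.6]), 'q6~', np.float64(121.1))]
```

View pics/w3.png

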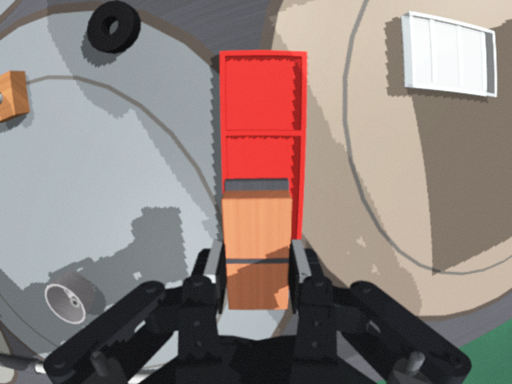

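Run:
```python
from wr import *
p=wp()
# corners near end, and divider
print(toz(p,np.array([220,306,222,305]),np.array([51.5,52.5,132,132]),.010,True).round(4))
c=np.array([593.5,238.9]);a=np.radians(162.1);x=np.array([np.cos(a),np.sin(a)]);y=np.array([-x[1],x[0]])
for s in(34,-34): print(c+88*x+s*y)
```

```text
[[0.4994 0.2361 0.01  ]
 [0.5206 0.2991 0.01  ]
 [0.5606 0.2168 0.01  ]
 [0.581  0.2792 0.01  ]]
[499.30956745 233.59317263]
[520.20981746 298.3015921 ]
```

>>> {"fn": "drive_tool", "kwargs": {"steps": [[0.3,4.5,0,40,0,0,0],[0.3,4.5,0,70,0,0,0],[0.3,4.5,0,82,0,0,0],[0.3,4.5,0,88,0,0,0],[0.3,4.5,0,88,0,0,0],[0.3,4.5,0,88,0,0,0]]}}

```text
t: 4.9
position: [0.6253, 0.2305, 0.0335]
tcp_rot: [[0.314, 0.949, 0.002], [0.949, -0.314, 0.001], [0.001, 0.002, -1.0]]
force: [0.5, 0.2, -1.3]
grip_width: 0.0322
```

>>> {"fn": "drive_tool", "kwargs": {"steps": [[0.3,0,0,1,0,0,0],[0.3,0,0,2,0,0,0],[0.3,0,0,2,0,0,0]]}}

```text
t: 5.2
position: [0.6247, 0.2306, 0.0302]
tcp_rot: [[0.314, 0.95, 0.0], [0.95, -0.314, 0.0], [0.0, 0.0, -1.0]]
force: [0.4, -0.1, -0.5]
grip_width: 0.0326
```

>>> {"fn": "drive_tool", "kwargs": {"steps": [[0.3,0,0,1,0,0,0],[0.6,0,0,1,0,0,0],[0.6,0,0,1,0,0,0],[0.6,0,0,-10,0,0,0],[0.6,0,0,-60,0,0,0],[0.6,0,0,-100,0,0,0],[0.6,0,0,-100,0,0,0]]}}

```text
t: 5.9
position: [0.6268, 0.2312, 0.1372]
tcp_rot: [[0.313, 0.95, 0.009], [0.95, -0.313, 0.002], [0.005, 0.008, -1.0]]
force: [1.2, 0.5, -0.1]
grip_width: 0.0513
```

```bash
python3 w.py w4; python3 -c "
from h import *
move([.3643,.2924,.13],-6.6)"
```

```text
[0.62587833 0.23091856 0.13399916] 0.05133597342587029 5.95
5.95 [array([ -23.6, -267.7,    2.6]), (array([ 0.1, -0.3, 78.3]), 'q6~', np.float64(20.2)), (array([ 4.000e-01,  1.000e-01, -1.017e+02]), 'q6~', np.float64(-159.8))]
```

View pics/w4.png

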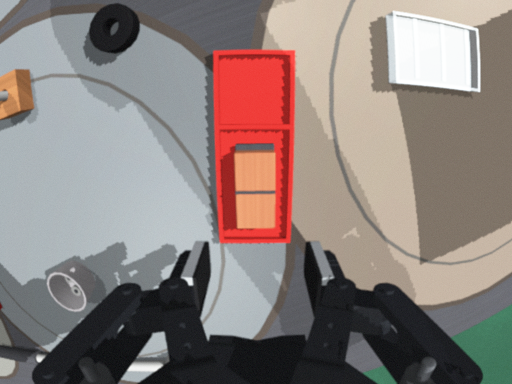

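>>> {"fn": "drive_tool", "kwargs": {"steps": [[0.7,-23,-267,0,0,0,78],[0.7,-23,-267,0,0,0,78],[0.7,-23,-267,0,0,0,78],[0.7,-23,-267,0,0,0,78],[0.7,-23,-267,0,0,0,78],[0.7,-23,-267,0,0,0,78],[0.7,-23,-267,0,0,0,78],[0.7,-23,-267,0,0,0,78]]}}

```text
t: 6.75
position: [0.3629, 0.2926, 0.1298]
tcp_rot: [[0.999, 0.05, -0.0], [0.05, -0.999, -0.0], [-0.0, 0.0, -1.0]]
force: [-0.2, 0.2, 0.9]
grip_width: 0.0599
```

>>> {"fn": "drive_tool", "kwargs": {"steps": [[0.7,0,0,0,0,0,12],[0.7,0,0,0,0,0,12],[0.7,0,0,0,0,0,12]]}}

```text
t: 7.05
position: [0.3636, 0.2923, 0.1296]
tcp_rot: [[0.988, -0.155, -0.001], [-0.155, -0.988, -0.0], [-0.001, 0.0, -1.0]]
force: [-0.4, -0.1, -0.4]
grip_width: 0.0599
```

```bash
python3 w.py w5; python3 -c "
from h import *
move([.3643,.2924,.025],-6.6)"
```

```text
[0.3636321  0.29231204 0.12955974] 0.059645321417714864 7.1
7.1 [array([  0.7,  -0.2, 104.6]), (array([ 0. ,  0. , -2.2]), 'q6~', np.float64(35.9)), (array([ 1.000e-01, -0.000e+00,  1.778e+02]), 'q6~', np.float64(215.9))]
```

View pics/w5.png

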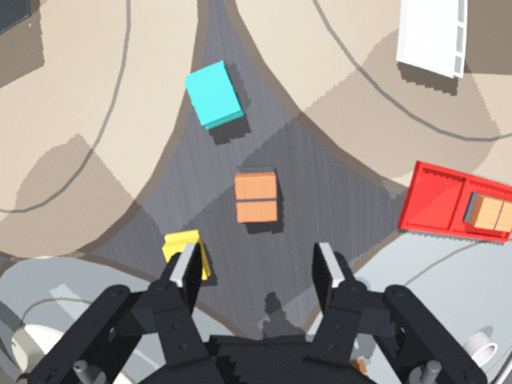

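```bash
python3 - <<'E'
from wr import *
p=wp()
rect('w5',p,'short','(H<20)&(S>80)&(V>60)',(225,160,290,230),.02)
rect('w5',p,'yellow','(H>20)&(H<35)&(S>120)&(V>60)',(150,220,215,290),.01)
print(proj(p,[[.3643,.2924,.02]],True))
E
sed -n 1,3p /dev/null; sed -i 's/top0/top0/' m.py
python3 - <<'E'
import os;os.chdir('.')
from wr import *
p=manip.camera_params('top')
rect('top0',p,'yellow','(H>20)&(H<35)&(S>120)&(V>60)',(130,235,170,270),.01,False)
E
```

```text
short c [362.3 292.9] size [43.9 34.6] long ang 83.9 boxpx (235, 172, 43, 51)
yellow c [284.5 239.9] size [41.1 55. ] long ang 91.7 boxpx (162, 230, 49, 50)
[[258.4551076  198.19963997]]
yellow c [286.9 235.9] size [37.9 53.1] long ang 93.5 boxpx (139, 244, 22, 16)
```

>>> {"fn": "drive_tool", "kwargs": {"steps": [[0.7,0,-0.5,50,0,0,-2.6],[0.7,0,-0.5,80,0,0,-2.6],[0.7,0,-0.5,98,0,0,-2.6],[0.7,0,-0.5,104.5,0,0,-2.6],[0.7,0,-0.5,104.5,0,0,-2.6],[0.3,0,-0.5,104.5,0,0,-2.6],[0.3,0,-0.5,104.5,0,0,-2.6],[0.3,0,-0.5,104.5,0,0,-2.6]], "grip_force": 50}}

```text
t: 7.9
position: [0.3646, 0.2933, 0.0268]
tcp_rot: [[0.994, -0.109, 0.002], [-0.109, -0.994, 0.001], [0.002, -0.001, -1.0]]
force: [-1.9, -1.7, 9.3]
grip_width: 0.0327
```

>>> {"fn": "drive_tool", "kwargs": {"steps": [[0.3,0,0,0,0,0,0],[0.3,0,0,0,0,0,0],[0.3,0,0,-10,0,0,0],[0.3,0,0,-40,0,0,0],[0.3,0,0,-95,0,0,0],[0.3,0,0,-95,0,0,0],[0.3,0,0,-95,0,0,0]]}}

```text
t: 8.6
position: [0.3647, 0.2934, 0.1227]
tcp_rot: [[0.994, -0.109, 0.004], [-0.109, -0.994, 0.002], [0.003, -0.002, -1.0]]
force: [0.4, -0.1, -1.7]
grip_width: 0.032
```

```bash
python3 w.py w6; python3 -c "
from h import *
move([.5489,-.218,.125],71.5)"
```

```text
[0.36404729 0.29301075 0.12105152] 0.03193027423547039 8.65
8.65 [array([239.4, 487.8,  -4.1]), (array([ -0. ,  -0.1, -77.8]), 'q6~', np.float64(-42.1)), (array([-1.000e-01,  0.000e+00,  1.022e+02]), 'q6~', np.float64(137.9))]
```

View pics/w6.png

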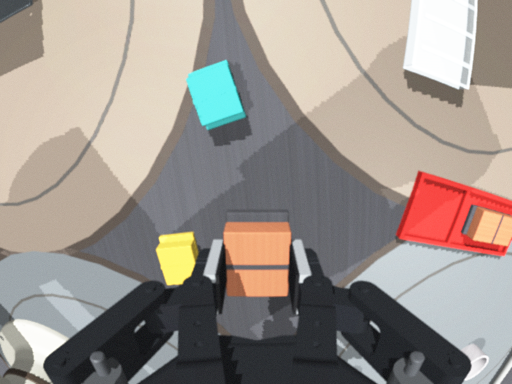

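>>> {"fn": "drive_tool", "kwargs": {"steps": [[0.3,239,488,-25,0,0,102],[0.3,239,488,-25,0,0,102],[0.3,239,488,-25,0,0,102],[0.3,239,488,-25,0,0,102],[0.3,239,488,-25,0,0,102],[0.3,239,488,-25,0,0,102],[0.3,239,488,-25,0,0,102],[0.3,239,488,-25,0,0,102]]}}

```text
t: 9.45
position: [0.4992, -0.085, 0.1376]
tcp_rot: [[0.252, -0.968, -0.002], [-0.968, -0.252, 0.001], [-0.001, 0.002, -1.0]]
force: [1.4, 0.5, -1.1]
grip_width: 0.0326
```

```bash
python3 -c "
from h import *
move([.5489,-.218,.12],71.5)"
```

```text
9.45 [array([141.3, -14.6,  17.4]), (array([-1.000e-01,  1.000e-01, -1.469e+02]), 'q6~', np.float64(-89.9)), (array([ 0.1,  0. , 33.1]), 'q6~', np.float64(90.1))]
```

>>> {"fn": "drive_tool", "kwargs": {"steps": [[0.3,141,-15,17,0,0,33],[0.3,141,-15,17,0,0,33],[0.3,141,-15,17,0,0,33],[0.3,141,-15,17,0,0,33],[0.3,141,-15,17,0,0,33],[0.3,141,-15,17,0,0,33]]}}

```text
t: 10.05
position: [0.55, -0.2147, 0.1208]
tcp_rot: [[-0.305, -0.952, -0.001], [-0.952, 0.305, 0.001], [-0.001, 0.002, -1.0]]
force: [0.0, 0.5, -1.6]
grip_width: 0.0324
```

```bash
python3 w.py w7; python3 -c "
from h import *
move([.5489,-.218,.031],71.5)"
```

```text
[ 0.55011032 -0.21443495  0.12120192] 0.03222235755699021 10.1
10.1 [array([ 3.8, -0. , 90.2]), (array([-0.000e+00,  1.000e-01, -1.793e+02]), 'q6~', np.float64(-100.3)), (array([0.1, 0. , 0.7]), 'q6~', np.float64(79.7))]
```

View pics/w7.png

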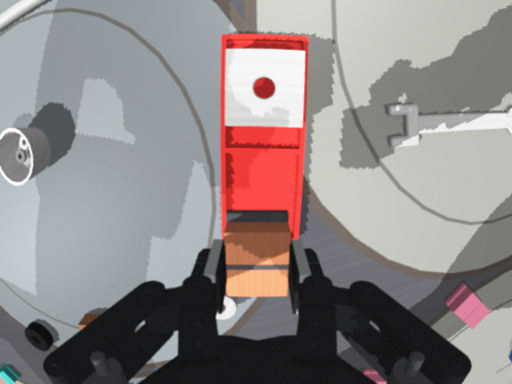

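Run:
```python
from wr import *
p=wp()
rect('w7',p,'bracket','(S<30)&(V>180)',(215,30,315,130),.032)
rect('w7',p,'hole','(S>80)&(H<200)',(248,74,280,104),.032)
print(toz(p,np.array([222,308,225,300]),np.array([35.5,37,147,148]),.010,True).round(4))
```

```text
bracket c [ 633.6 -247.1] size [55.5 55.5] long ang 71.3 boxpx (225, 49, 80, 78)
hole c [ 633.5 -246.8] size [14.1 14.4] long ang 162.5 boxpx (254, 77, 21, 21)
[[ 0.6843 -0.2294  0.01  ]
 [ 0.6633 -0.2929  0.01  ]
 [ 0.5983 -0.2034  0.01  ]
 [ 0.5792 -0.2605  0.01  ]]
```

>>> {"fn": "drive_tool", "kwargs": {"steps": [[0.3,3.5,0,40,0,0,0],[0.3,3.5,0,70,0,0,0],[0.3,3.5,0,82,0,0,0],[0.3,3.5,0,88,0,0,0],[0.3,3.5,0,90,0,0,0],[0.3,3.5,0,91,0,0,0],[0.3,3.5,0,91,0,0,0]]}}

```text
t: 10.8
position: [0.5499, -0.2188, 0.0318]
tcp_rot: [[-0.309, -0.951, 0.001], [-0.951, 0.309, -0.001], [0.0, -0.002, -1.0]]
force: [0.5, -0.2, -1.0]
grip_width: 0.0322
```

>>> {"fn": "drive_tool", "kwargs": {"steps": [[0.3,0,0,1,0,0,0],[0.6,0,0,1,0,0,0],[0.6,0,0,1,0,0,0],[0.6,0,0,-10,0,0,0],[0.6,0,0,-60,0,0,0],[0.6,0,0,-100,0,0,0],[0.6,0,0,-100,0,0,0]]}}

```text
t: 11.5
position: [0.5514, -0.2197, 0.1376]
tcp_rot: [[-0.309, -0.951, 0.008], [-0.951, 0.309, -0.004], [0.002, -0.009, -1.0]]
force: [0.1, -0.8, -0.4]
grip_width: 0.0511
```

```bash
python3 w.py w8; python3 -c "
from h import *
move([.462,-.1435,.13],71.5)"
```

```text
[ 0.5505244  -0.21919439  0.1346319 ] 0.05148442287172227 11.55
11.55 [array([-44.6, 107.6,   4. ]), (array([ 1.000e-01, -5.000e-01, -1.795e+02]), 'q6~', np.float64(-100.7)), (array([-0.3, -0.1,  0.5]), 'q6~', np.float64(79.3))]
```

View pics/w8.png

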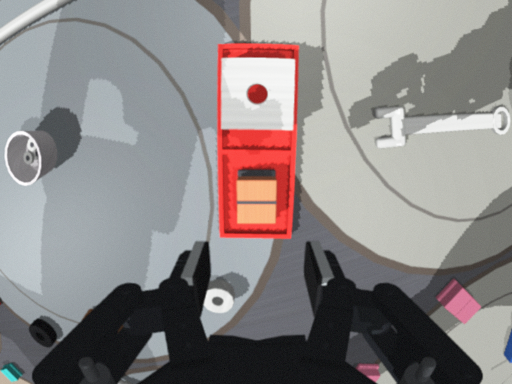

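>>> {"fn": "drive_tool", "kwargs": {"steps": [[0.7,-44,108,4,0,0,0],[0.7,-44,108,4,0,0,0],[0.7,-44,108,4,0,0,0],[0.7,-44,108,4,0,0,0],[0.7,-44,108,4,0,0,0]]}}

```text
t: 12.05
position: [0.4604, -0.1434, 0.1269]
tcp_rot: [[-0.309, -0.951, 0.0], [-0.951, 0.309, -0.0], [0.0, -0.0, -1.0]]
force: [0.4, -0.0, -0.3]
grip_width: 0.0598
```

```bash
python3 w.py w9
```

```text
[ 0.46066895 -0.14368392  0.126819  ] 0.06010117222560235 12.1
```

View pics/w9.png

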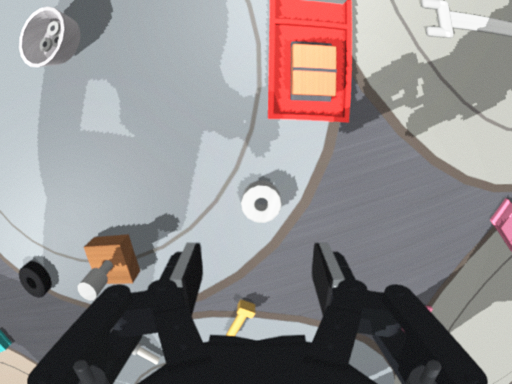

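Run:
```python
from wr import *
p=wp()
rect('w9',p,'bearing','(S<22)&(V>200)',(235,175,285,228),.018)
rect('w9',p,'hole','(V<120)',(252,194,271,213),.018)
move([.462,-.1435,.025])
rect('w9',p,'short','(H<20)&(S>80)&(V>90)',(285,35,345,110),.023)
```

```text
bearing c [ 456.6 -144.6] size [42.1 46.3] long ang 161.9 boxpx (235, 175, 50, 53)
hole c [ 454.6 -144.8] size [9.2 8.9] long ang 72.0 boxpx (255, 199, 12, 11)
12.1 [array([ -0.6,  -1.2, 101.8])]
short c [ 545.6 -217.8] size [46.6 60.6] long ang 162.7 boxpx (285, 35, 60, 75)
```

Run:
```python
from wr import *
p=wp()
im=cv2.imread('pics/w9.png')[165:240,220:300]
cv2.imwrite('pics/z.png',cv2.resize(im,None,fx=8,fy=8,interpolation=cv2.INTER_CUBIC))
print(toz(p,np.array([261.5,261.5,242,281]),np.array([203,203,203,203]),.018,True))
print(toz(p,np.array([261.5]),np.array([203]),.012,True))
```

```text
[[ 0.45518211 -0.14586064  0.018     ]
 [ 0.45518211 -0.14586064  0.018     ]
 [ 0.46021892 -0.13034795  0.018     ]
 [ 0.45011544 -0.16139836  0.018     ]]
[[ 0.45308788 -0.14528226  0.012     ]]
```

View pics/z.png

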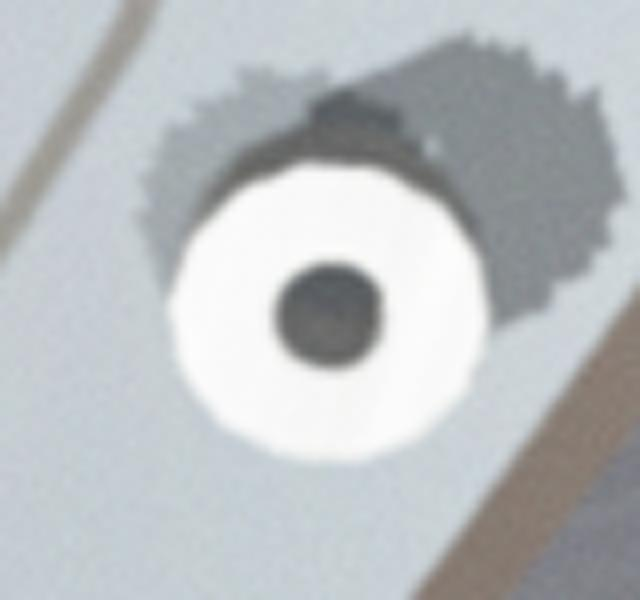

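Run:
```python
from wr import *
p=wp()
print(toz(p,np.array([261.2]),np.array([204.1]),.018,True))
q=manip.camera_params('top')
print(toz(q,np.array([301.7]),np.array([190.2]),.014))
print(manip.observe()['position'])
```

```text
[[ 0.45432701 -0.14532384  0.018     ]]
[[ 0.45515025 -0.14764151  0.014     ]]
[ 0.46066895 -0.14368392  0.126819  ]
```

```bash
python3 -c "
from h import *
move([.4547,-.146,.025])"
```

```text
12.1 [array([  4. ,   5. , 101.8])]
```

>>> {"fn": "drive_tool", "kwargs": {"steps": [[0.7,4,5,45,0,0,0],[0.7,4,5,80,0,0,0],[0.7,4,5,96,0,0,0],[0.7,4,5,102,0,0,0],[0.7,4,5,102,0,0,0],[0.3,4,5,102,0,0,0],[0.3,4,5,102,0,0,0],[0.3,4,5,102,0,0,0]], "grip_force": 50}}

```text
t: 12.9
position: [0.455, -0.146, 0.0262]
tcp_rot: [[-0.309, -0.951, 0.002], [-0.951, 0.309, -0.001], [0.0, -0.002, -1.0]]
force: [-1.9, 0.7, 8.6]
grip_width: 0.0316
```

>>> {"fn": "drive_tool", "kwargs": {"steps": [[0.3,0,0,0,0,0,0],[0.3,0,0,0,0,0,0],[0.3,0,0,-10,0,0,0],[0.3,0,0,-40,0,0,0],[0.3,0,0,-100,0,0,0],[0.3,0,0,-120,0,0,0],[0.3,0,0,-120,0,0,0]]}}

```text
t: 13.6
position: [0.456, -0.1464, 0.1501]
tcp_rot: [[-0.309, -0.951, 0.007], [-0.951, 0.309, -0.003], [0.001, -0.008, -1.0]]
force: [0.8, 0.1, -1.0]
grip_width: 0.0312
```

```bash
python3 w.py w10; python3 -c "
from h import *
move([.5425,.2555,.12],72.1)"
```

```text
[ 0.45515426 -0.14598275  0.14753753] 0.031556912292048545 13.65
13.65 [array([-408.8,   41.2,   27.1]), (array([-1.000e-01,  4.000e-01,  1.799e+02]), 'q6~', np.float64(260.9)), (array([-0.3, -0. , -0.1]), 'q6~', np.float64(80.9))]
```

View pics/w10.png

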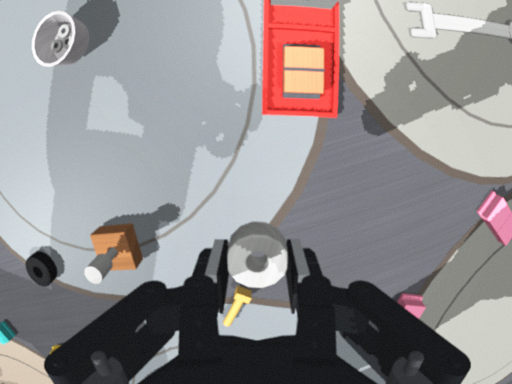

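>>> {"fn": "drive_tool", "kwargs": {"steps": [[0.3,-409,41,0,0,0,0],[0.3,-409,41,0,0,0,0],[0.3,-409,41,0,0,0,0],[0.3,-409,41,0,0,0,0],[0.3,-409,41,0,0,0,0],[0.3,-409,41,0,0,0,0],[0.3,-409,41,0,0,0,0],[0.3,-409,41,0,0,0,0]]}}

```text
t: 14.45
position: [0.539, 0.2473, 0.1441]
tcp_rot: [[-0.309, -0.951, -0.001], [-0.951, 0.309, -0.0], [0.001, 0.001, -1.0]]
force: [1.7, -0.8, -0.2]
grip_width: 0.0312
```

```bash
python3 -c "
from h import *
move([.5425,.2565,.10],72.1)"
```

```text
14.45 [array([-9.8, -0.5, 44.1]), (array([-1.000e-01, -1.000e-01,  1.799e+02]), 'q6~', np.float64(305.1)), (array([ 0.1, -0. , -0.1]), 'q6~', np.float64(125.1))]
```

>>> {"fn": "drive_tool", "kwargs": {"steps": [[0.3,0,0,44,0,0,0],[0.3,0,0,44,0,0,0],[0.3,0,0,44,0,0,0],[0.3,0,0,44,0,0,0]]}}

```text
t: 14.85
position: [0.5399, 0.2445, 0.1024]
tcp_rot: [[-0.31, -0.951, 0.001], [-0.951, 0.31, 0.0], [-0.001, -0.001, -1.0]]
force: [0.2, -0.6, -0.4]
grip_width: 0.0311
```

```bash
python3 w.py w11; python3 -c "
from h import *
move([.5425,.2560,.031],72.1)"
```

```text
[0.54014505 0.24450474 0.10259345] 0.03128759644017361 14.9
14.9 [array([-11.6,   1.4,  71.6]), (array([1.000e-01, 1.000e-01, 1.798e+02]), 'q6~', np.float64(304.8)), (array([-0.1,  0.1, -0.2]), 'q6~', np.float64(124.8))]
```

View pics/w11.png

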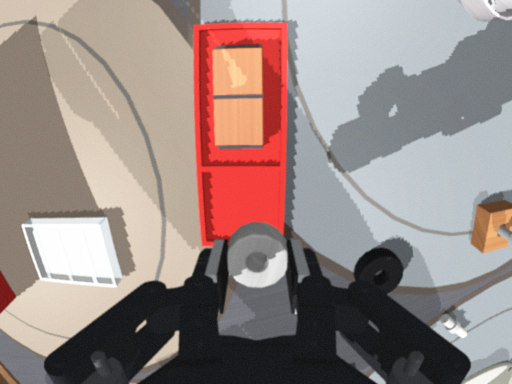

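>>> {"fn": "drive_tool", "kwargs": {"steps": [[0.3,-11.5,1.5,30,0,0,0],[0.3,-11.5,1.5,55,0,0,0],[0.3,-11.5,1.5,66,0,0,0],[0.3,-11.5,1.5,71,0,0,0],[0.3,-11.5,1.5,72,0,0,0],[0.3,-11.5,1.5,72,0,0,0]]}}

```text
t: 15.5
position: [0.5422, 0.2566, 0.03]
tcp_rot: [[-0.31, -0.951, 0.001], [-0.951, 0.31, 0.001], [-0.001, -0.001, -1.0]]
force: [-0.9, 0.4, -0.4]
grip_width: 0.0313
```

>>> {"fn": "drive_tool", "kwargs": {"steps": [[0.3,0,0,1,0,0,0],[0.3,0,0,1,0,0,0],[0.6,0,0,1,0,0,0],[0.6,0,0,1,0,0,0],[0.6,0,0,-10,0,0,0],[0.6,0,0,-60,0,0,0],[0.7,0,0,-100,0,0,0],[0.7,0,0,-100,0,0,0]]}}

```text
t: 16.3
position: [0.5437, 0.2574, 0.1357]
tcp_rot: [[-0.309, -0.951, 0.009], [-0.951, 0.309, 0.003], [-0.005, -0.007, -1.0]]
force: [0.3, 0.3, -0.5]
grip_width: 0.0597
```

```bash
python3 w.py w12; python3 -c "
from h import *
move([.4417,.1556,.13],72)"
```

```text
[0.54277915 0.25707753 0.13265289] 0.05990714387662987 16.35
16.35 [array([127.8,  64.8,   1.9]), (array([  0.3,   0.4, 180. ]), 'q6~', np.float64(306.0)), (array([-0.3,  0.2, -0. ]), 'q6~', np.float64(126.0))]
```

View pics/w12.png

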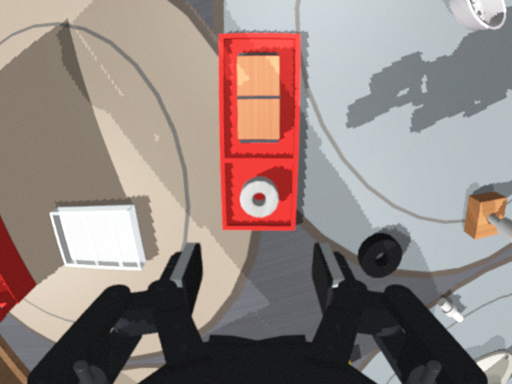

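>>> {"fn": "drive_tool", "kwargs": {"steps": [[1,128,65,0,0,0,0],[1,128,65,0,0,0,0],[1,128,65,0,0,0,0],[1,128,65,0,0,0,0],[1,128,65,0,0,0,0]]}}

```text
t: 16.85
position: [0.4399, 0.1546, 0.129]
tcp_rot: [[-0.31, -0.951, 0.0], [-0.951, 0.31, 0.0], [-0.0, -0.0, -1.0]]
force: [-0.1, 0.0, 0.9]
grip_width: 0.0853
```

```bash
python3 w.py w13
python3 - <<'E'
from wr import *
p=wp()
rect('w13',p,'roller','(V<75)',(200,150,310,240),.018)
rect('w13',p,'roller9','(V<75)',(200,150,310,240),.009)
E
```

```text
[0.44046965 0.15507678 0.12898783] 0.08503024840273303 16.9
roller c [442.6 156.9] size [43.8 47.5] long ang 140.6 boxpx (226, 168, 54, 54)
roller9 c [439.8 157.9] size [45.5 49.3] long ang 140.6 boxpx (226, 168, 54, 54)
```

View pics/w13.png

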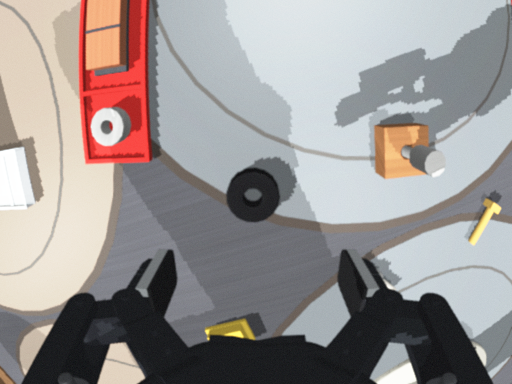

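```bash
python3 -c "
from h import *
move([.4413,.1568,.023])"
```

```text
16.9 [array([ -1.8,  -0.2, 106. ])]
```

>>> {"fn": "drive_tool", "kwargs": {"steps": [[1,-1.8,0,45,0,0,0],[1,-1.8,0,85,0,0,0],[1,-1.8,0,101,0,0,0],[1,-1.8,0,106,0,0,0],[1,-1.8,0,106,0,0,0],[0.4,-1.8,0,106,0,0,0],[0.4,-1.8,0,106,0,0,0],[0.4,-1.8,0,106,0,0,0]], "grip_force": 50}}

```text
t: 17.7
position: [0.4413, 0.1569, 0.0237]
tcp_rot: [[-0.309, -0.951, 0.002], [-0.951, 0.309, 0.0], [-0.001, -0.001, -1.0]]
force: [-6.7, -3.2, 45.6]
grip_width: 0.0441
```

>>> {"fn": "drive_tool", "kwargs": {"steps": [[0.4,0,0,0,0,0,0],[0.4,0,0,0,0,0,0],[0.4,0,0,-10,0,0,0],[0.4,0,0,-40,0,0,0],[0.4,0,0,-100,0,0,0],[0.4,0,0,-120,0,0,0],[0.4,0,0,-120,0,0,0]]}}

```text
t: 18.4
position: [0.4425, 0.1571, 0.1477]
tcp_rot: [[-0.309, -0.951, 0.007], [-0.951, 0.309, 0.001], [-0.004, -0.007, -1.0]]
force: [0.7, 0.0, -0.6]
grip_width: 0.0437
```

```bash
python3 w.py w14; python3 -c "
from h import *
move([.6338,-.2466,.14],71.5)"
```

```text
[0.44163604 0.15690261 0.14524111] 0.04335386990815435 18.45
18.45 [array([ 324.3, -307.5,    5.7]), (array([  -0.2,   -0.4, -179.5]), 'q6~', np.float64(-61.4)), (array([-0.2,  0.1,  0.5]), 'q6~', np.float64(118.6))]
```

View pics/w14.png

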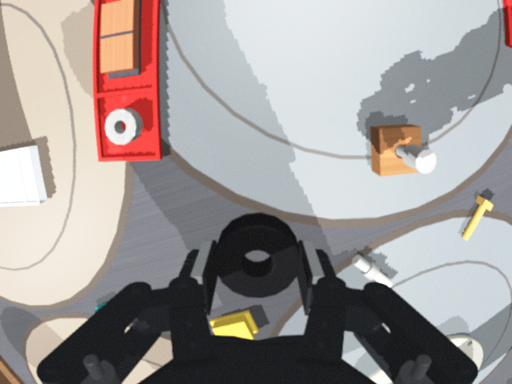

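>>> {"fn": "drive_tool", "kwargs": {"steps": [[0.4,324,-307,3,0,0,0.5],[0.4,324,-307,3,0,0,0.5],[0.4,324,-307,3,0,0,0.5],[0.4,324,-307,3,0,0,0.5],[0.4,324,-307,3,0,0,0.5],[0.4,324,-307,3,0,0,0.5],[0.4,324,-307,3,0,0,0.5],[0.4,324,-307,3,0,0,0.5]]}}

```text
t: 19.25
position: [0.6126, -0.2064, 0.1388]
tcp_rot: [[-0.318, -0.948, -0.001], [-0.948, 0.318, 0.001], [-0.0, 0.002, -1.0]]
force: [0.7, 0.6, 0.6]
grip_width: 0.0433
```

```bash
python3 -c "
from h import *
move([.6338,-.2466,.12],71.4)"
```

```text
19.25 [array([ 31.4, -32.9,  18.8]), (array([-0.000e+00,  1.000e-01, -1.799e+02]), 'q6~', np.float64(-96.9)), (array([0.1, 0. , 0.1]), 'q6~', np.float64(83.1))]
```

>>> {"fn": "drive_tool", "kwargs": {"steps": [[0.4,28,-30,18,0,0,0],[0.4,28,-30,18,0,0,0],[0.4,28,-30,18,0,0,0],[0.4,28,-30,18,0,0,0]]}}

```text
t: 19.65
position: [0.6318, -0.2398, 0.1218]
tcp_rot: [[-0.317, -0.948, -0.001], [-0.948, 0.317, 0.001], [-0.0, 0.001, -1.0]]
force: [0.7, -0.1, -0.1]
grip_width: 0.0435
```

```bash
python3 w.py w15; python3 -c "
from h import *
move([.6338,-.2466,.055],71.4)"
```

```text
[ 0.63191955 -0.23961054  0.12233032] 0.043172653752198586 19.7
19.7 [array([ 6. , -4. , 67.3]), (array([  -0. ,   -0. , -179.9]), 'q6~', np.float64(-98.7)), (array([-0. ,  0. ,  0.1]), 'q6~', np.float64(81.3))]
```

View pics/w15.png

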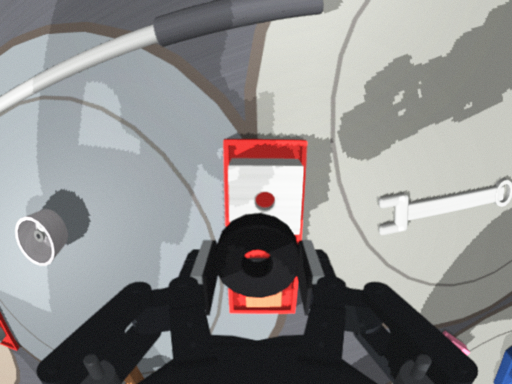

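Run:
```python
from wr import *
p=wp()
rect('w15',p,'hole','(S>80)&(H<200)',(250,185,282,212),.032)
rect('w15',p,'bracket','(S<40)&(V>160)',(215,150,315,235),.032)
im=cv2.imread('pics/w15.png')[190:310,200:320]
cv2.imwrite('pics/z.png',cv2.resize(im,None,fx=6,fy=6,interpolation=cv2.INTER_CUBIC))
o=manip.observe()['position']
print(o,toz(p,np.array([257.5]),np.array([260]),o[2]-.0057,True), proj(p,[o+[0,0,-.0057]],True))
```

```text
hole c [ 634.9 -247.5] size [13.8 12.2] long ang 71.5 boxpx (256, 192, 19, 16)
bracket c [ 640.7 -243.3] size [67.4 67.9] long ang 160.8 boxpx (215, 150, 88, 85)
[ 0.63191955 -0.23961054  0.12233032] [[ 0.63417747 -0.24104764  0.11663032]] [[256.22559023 264.33629802]]
```

View pics/z.png

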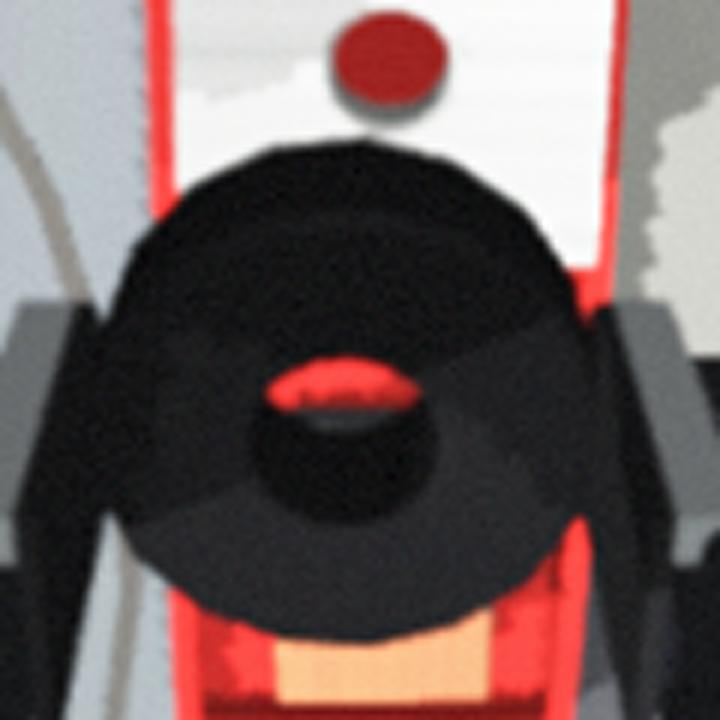

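Run:
```python
from wr import *
p=wp()
print(toz(p,np.array([264.8]),np.array([201.3]),.032,True))
q=manip.camera_params('top'); print(toz(q,np.array([230+446/4]),np.array([90+132.5/4]),.032))
move([.6338,-.2466,.055],71.4)
```

```text
[[ 0.63364424 -0.24687644  0.032     ]]
[[ 0.63317049 -0.24843277  0.032     ]]
19.7 [array([ 6. , -4. , 67.3]), (array([  -0. ,   -0. , -179.9]), 'q6~', np.float64(-98.7)), (array([-0. ,  0. ,  0.1]), 'q6~', np.float64(81.3))]
```

>>> {"fn": "drive_tool", "kwargs": {"steps": [[0.4,6.5,-3.6,20,0,0,0],[0.4,6.5,-3.6,45,0,0,0],[0.4,6.5,-3.6,58,0,0,0],[0.4,6.5,-3.6,63,0,0,0],[0.4,6.5,-3.6,64,0,0,0],[0.4,6.5,-3.6,64,0,0,0],[0.4,6.5,-3.6,64,0,0,0]]}}

```text
t: 20.4
position: [0.6339, -0.248, 0.0592]
tcp_rot: [[-0.317, -0.948, 0.001], [-0.948, 0.317, -0.001], [0.0, -0.002, -1.0]]
force: [-0.3, 0.8, -0.5]
grip_width: 0.0438
```

```bash
python3 -c "
from h import *
move([.6335,-.247,.056],71.4)
print(manip.observe()['force'])"
```

```text
20.4 [array([-0.8,  0.7,  3.2]), (array([ 0.000e+00, -1.000e-01, -1.799e+02]), 'q6~', np.float64(-99.2)), (array([-0.1, -0. ,  0.1]), 'q6~', np.float64(80.8))]
[-0.33208307  0.78289329 -0.51232792]
```

>>> {"fn": "drive_tool", "kwargs": {"steps": [[0.4,-0.5,0.5,2,0,0,0],[0.4,-0.5,0.5,3,0,0,0],[0.4,-0.5,0.5,3,0,0,0],[0.7,-0.5,0.5,3,0,0,0],[0.7,-0.5,0.5,3,0,0,0],[0.7,-0.5,0.5,3,0,0,0],[0.7,-0.5,0.5,-20,0,0,0],[0.7,-0.5,0.5,-70,0,0,0]]}}

```text
t: 21.2
position: [0.6315, -0.2464, 0.1246]
tcp_rot: [[-0.318, -0.948, -0.007], [-0.948, 0.318, 0.004], [-0.001, 0.007, -1.0]]
force: [1.5, -0.4, -0.2]
grip_width: 0.06
```

>>> {"fn": "drive_tool", "kwargs": {"steps": [[0.7,0,60,-20,0,0,0],[0.7,0,60,-20,0,0,0],[0.7,0,60,-20,0,0,0]]}}

```text
t: 21.5
position: [0.5753, -0.2278, 0.1492]
tcp_rot: [[-0.318, -0.948, 0.001], [-0.948, 0.318, -0.001], [0.0, -0.001, -1.0]]
force: [-0.5, 0.0, 0.0]
grip_width: 0.0598
```

```bash
python3 w.py w16; python3 -c "
from h import *
move([.4431,.0182,.16],71.4)"
```

```text
[ 0.57602087 -0.2281495   0.14842933] 0.05982965348737123 21.55
21.55 [array([-191.3,  204.3,  -11.7]), (array([ 0.000e+00, -1.000e-01, -1.799e+02]), 'q6~', np.float64(-100.1)), (array([-0. , -0. ,  0.1]), 'q6~', np.float64(79.9))]
```

View pics/w16.png

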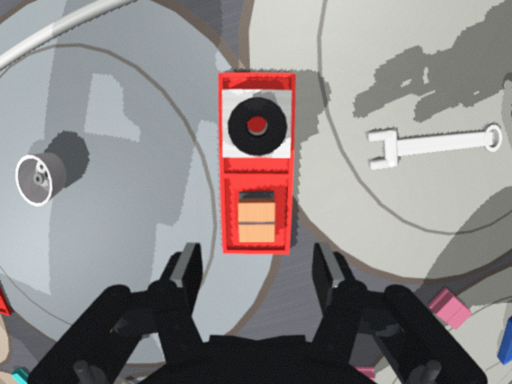

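Run:
```python
from wr import *
p=wp()
rect('w16',p,'roller top','(V<75)',(220,90,292,162),.050)
rect('w16',p,'visible hole','(S>80)&(V>90)&((H<8)|(H>172))',(243,110,273,140),.032)
im=cv2.imread('pics/w16.png')[80:170,210:300]
cv2.imwrite('pics/z.png',cv2.resize(im,None,fx=8,fy=8,interpolation=cv2.INTER_CUBIC))
q=manip.camera_params('top')
cv2.imwrite('pics/top1.png',manip.read_camera('top')[:,:,::-1])
rect('top1',q,'pin','(S<25)&(V>110)',(228,180,246,198),.057,False)
```

```text
roller top c [ 632.4 -247.3] size [43.2 43.2] long ang 97.9 boxpx (228, 97, 59, 58)
visible hole c [ 632.9 -247. ] size [13.3 14.4] long ang 116.6 boxpx (247, 116, 20, 17)
pin c [452.   19.8] size [33.1 42.6] long ang 91.6 boxpx (228, 180, 18, 14)
```

View pics/z.png

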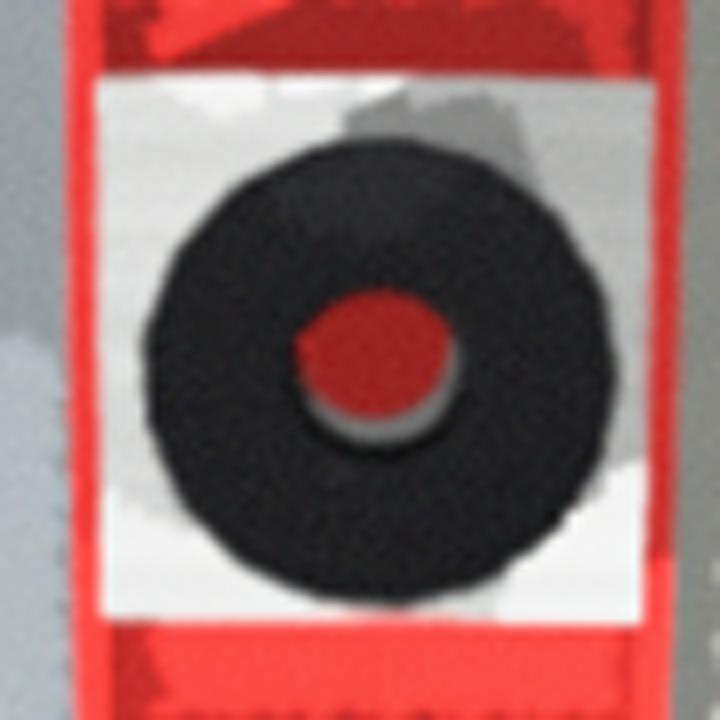

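Run:
```python
import cv2
im=cv2.imread('pics/top1.png')[90:210,220:370]
cv2.imwrite('pics/z2.png',cv2.resize(im,None,fx=5,fy=5,interpolation=cv2.INTER_CUBIC))
```

```text
(no output)
```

View pics/z2.png

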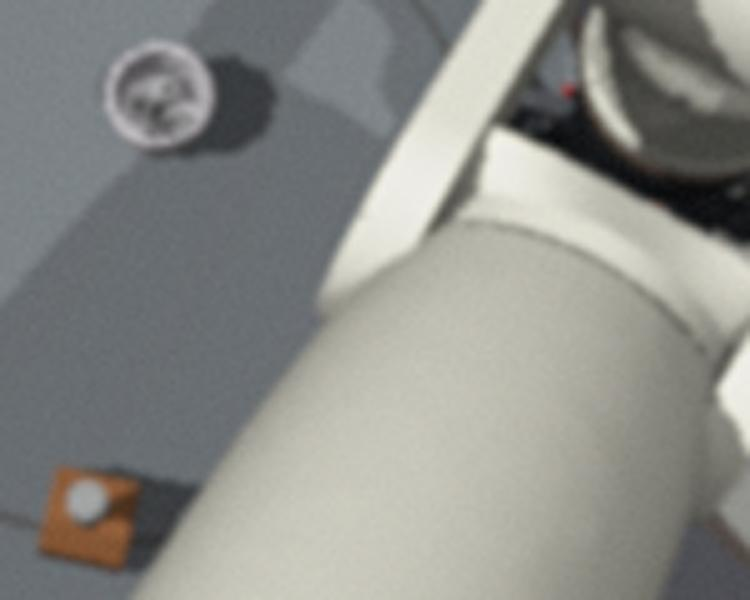

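>>> {"fn": "drive_tool", "kwargs": {"steps": [[0.6,-191,204,-12,0,0,0],[0.6,-191,204,-12,0,0,0],[0.6,-191,204,-12,0,0,0],[0.6,-191,204,-12,0,0,0],[0.6,-191,204,-12,0,0,0],[0.6,-191,204,-12,0,0,0],[0.6,-191,204,-12,0,0,0],[0.6,-191,204,-12,0,0,0]]}}

```text
t: 22.4
position: [0.444, 0.018, 0.1598]
tcp_rot: [[-0.316, -0.949, -0.0], [-0.949, 0.316, 0.0], [0.0, 0.0, -1.0]]
force: [0.7, -0.2, 0.5]
grip_width: 0.0514
```

```bash
python3 w.py w17
python3 - <<'E'
from wr import *
q=manip.camera_params('top'); print(toz(q,np.array([237.4]),np.array([190.4]),.07))
move([.4431,.0182,.16],71.4)
p=wp(); print(proj(p,[[.4431,.0182,.07],[.4431,.0182,.044]],True))
im=cv2.imread('pics/w17.png')[140:300,180:340]
cv2.imwrite('pics/z.png',cv2.resize(im,None,fx=5,fy=3.75 and 5,interpolation=cv2.INTER_CUBIC)[:600,:])
E
```

```text
[0.44411333 0.0174563  0.15968492] 0.05115483226191408 22.45
[[0.43968259 0.01675881 0.07      ]]
22.45 [array([-0.4,  1.2, -0.3]), (array([   0. ,    0. , -179.9]), 'q6~', np.float64(-79.1)), (array([ 0. , -0. ,  0.1]), 'q6~', np.float64(100.9))]
[[256.85164312 207.37922676]
 [256.86046999 196.58154887]]
```

View pics/w17.png

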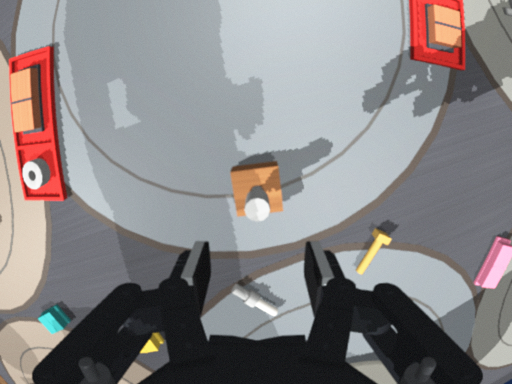

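View pics/z.png

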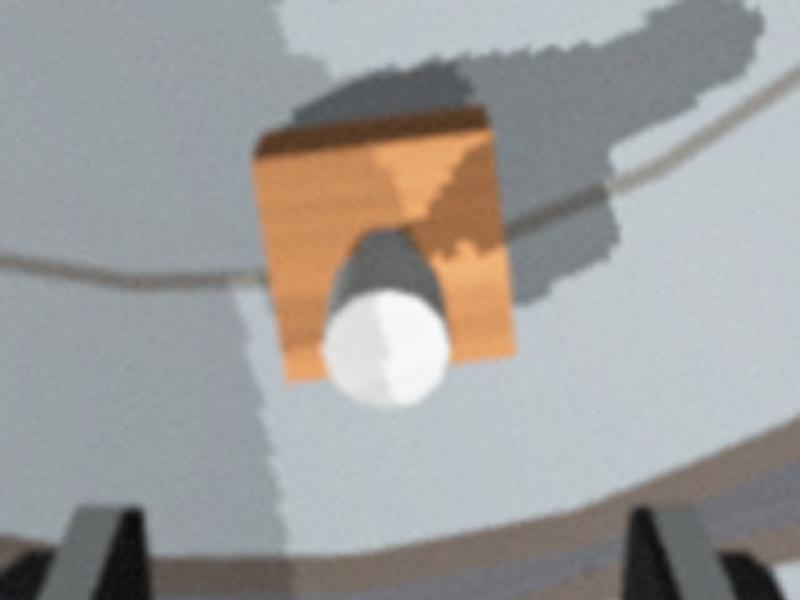

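Run:
```python
from wr import *
p=wp()
print(toz(p,np.array([257.4]),np.array([209.8]),.07,True),toz(p,np.array([257.4]),np.array([191.]),.024,True))
move([.4410,.0175,.066],71.4)
```

```text
[[0.44106459 0.01843163 0.07      ]] [[0.44166588 0.018161   0.024     ]]
22.45 [array([ 0.9,  2.9, 93.7]), (array([   0. ,    0. , -179.9]), 'q6~', np.float64(-79.1)), (array([ 0. , -0. ,  0.1]), 'q6~', np.float64(100.9))]
```

>>> {"fn": "drive_tool", "kwargs": {"steps": [[0.5,0.5,2.9,40,0,0,0],[0.5,0.5,2.9,75,0,0,0],[0.5,0.5,2.9,89,0,0,0],[0.5,0.5,2.9,93.5,0,0,0],[0.5,0.5,2.9,93.5,0,0,0],[0.1,0.5,2.9,93.5,0,0,0],[0.1,0.5,2.9,93.5,0,0,0],[0.1,0.5,2.9,93.5,0,0,0]], "grip_force": 50}}

```text
t: 23.25
position: [0.4412, 0.018, 0.0675]
tcp_rot: [[-0.318, -0.948, 0.002], [-0.948, 0.318, -0.0], [-0.0, -0.002, -1.0]]
force: [-0.3, -1.4, 6.7]
grip_width: 0.0179
```

>>> {"fn": "drive_tool", "kwargs": {"steps": [[0.1,0,0,0,0,0,0],[0.1,0,0,0,0,0,0],[0.1,0,0,0,0,0,0]]}}

```text
t: 23.55
position: [0.4412, 0.0181, 0.0675]
tcp_rot: [[-0.317, -0.948, 0.002], [-0.948, 0.317, -0.0], [-0.0, -0.002, -1.0]]
force: [0.1, -0.5, 6.8]
grip_width: 0.0181
```

>>> {"fn": "drive_tool", "kwargs": {"steps": [[0.1,0,0,-5,0,0,0],[0.1,0,0,-20,0,0,0],[0.1,0,0,-45,0,0,0],[0.1,0,0,-75,0,0,0],[0.1,0,0,-105,0,0,0],[0.1,0,0,-105,0,0,0],[0.1,0,0,-105,0,0,0]]}}

```text
t: 24.25
position: [0.4407, 0.0182, 0.1721]
tcp_rot: [[-0.318, -0.948, 0.001], [-0.948, 0.318, -0.0], [-0.0, -0.001, -1.0]]
force: [0.1, 0.2, -1.5]
grip_width: 0.0179
```

```bash
python3 w.py w18
python3 - <<'E'
from wr import *
import cv2
o=manip.observe()['position']
p=wp(); print(proj(p,[o+[0,0,.0025],o+[0,0,-.0675]],True))
im=cv2.imread('pics/w18.png')[140:300,180:340]
cv2.imwrite('pics/z.png',cv2.resize(im,None,fx=3.75,fy=3.75,interpolation=cv2.INTER_CUBIC))
cv2.imwrite('pics/s1.png',manip.read_camera('scene')[:,:,::-1])
im=cv2.imread('pics/s1.png')[100:300,180:340]
cv2.imwrite('pics/z2.png',cv2.resize(im,None,fx=3,fy=3,interpolation=cv2.INTER_CUBIC))
move([.6331,-.2471,.165],71.4)
E
```

```text
[0.44028338 0.01822805 0.17123458] 0.018097662919035643 24.3
[[256.73653587 272.36873833]
 [256.84292094 217.61478767]]
24.35 [array([ 190.3, -267.2,    5.5]), (array([ 0.000e+00,  1.000e-01, -1.799e+02]), 'q6~', np.float64(-79.1)), (array([ 0.1, -0. ,  0.1]), 'q6~', np.float64(100.9))]
```

View pics/z.png

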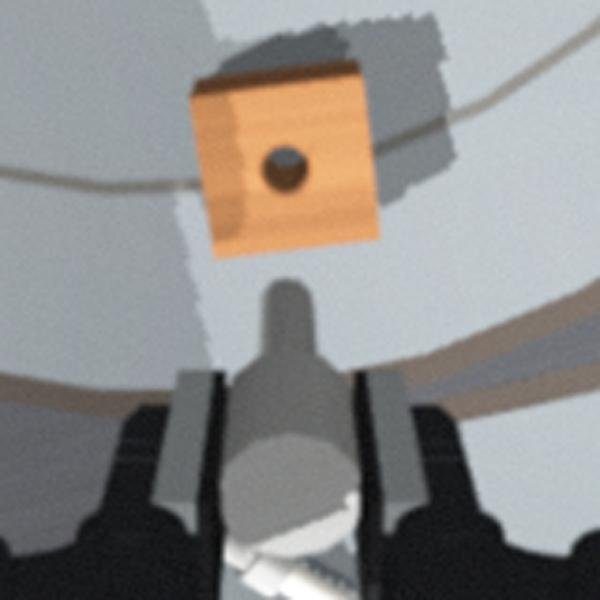

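View pics/z2.png

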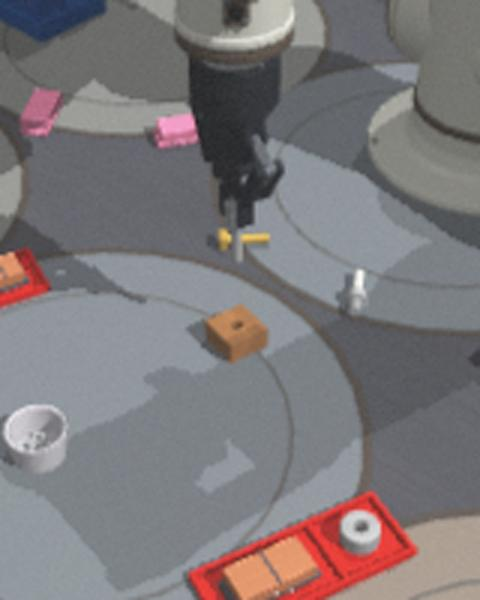

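>>> {"fn": "drive_tool", "kwargs": {"steps": [[0.1,190,-267,0,0,0,0],[0.1,190,-267,0,0,0,0],[0.1,190,-267,0,0,0,0],[0.1,190,-267,0,0,0,0],[0.1,190,-267,0,0,0,0],[0.1,190,-267,0,0,0,0],[0.1,190,-267,0,0,0,0],[0.1,190,-267,0,0,0,0]]}}

```text
t: 25.15
position: [0.634, -0.2496, 0.1688]
tcp_rot: [[-0.32, -0.947, -0.003], [-0.947, 0.32, 0.001], [-0.0, 0.003, -1.0]]
force: [-0.8, 0.1, -1.2]
grip_width: 0.0179
```

Run:
```python
from wr import *
move([.6331,-.2471,.14],71.4)
```

```text
25.15 [array([-2.1,  1.6, 28.8]), (array([  0. ,  -0.3, 179.9]), 'q6~', np.float64(260.6)), (array([ 0.2,  0. , -0.1]), 'q6~', np.float64(80.6))]
```

>>> {"fn": "drive_tool", "kwargs": {"steps": [[0.1,0,0,10,0,0,0],[0.1,0,0,25,0,0,0],[0.1,0,0,25,0,0,0],[0.1,0,0,25,0,0,0],[0.1,0,0,25,0,0,0]]}}

```text
t: 25.65
position: [0.6334, -0.2464, 0.1471]
tcp_rot: [[-0.317, -0.948, 0.001], [-0.948, 0.317, -0.0], [0.0, -0.001, -1.0]]
force: [-0.2, -0.3, -0.2]
grip_width: 0.018
```

```bash
python3 w.py w19
python3 - <<'E'
from wr import *
move([.6331,-.2471,.115],71.4)
o=manip.observe()['position']
p=wp(); print(proj(p,[o+[0,0,.0025],o+[0,0,-.0675],[.6324,-.2473,.05],[.6335,-.247,.032]],True))
im=cv2.imread('pics/w19.png')[160:320,180:340]
cv2.imwrite('pics/z.png',cv2.resize(im,None,fx=3.75,fy=3.75,interpolation=cv2.INTER_CUBIC))
E
```

```text
[ 0.63353531 -0.24655292  0.14725762] 0.017852567649997673 25.7
25.7 [array([ 0.7,  0.3, 32.3]), (array([ 0.000e+00, -1.000e-01, -1.799e+02]), 'q6~', np.float64(-99.2)), (array([-0.1, -0. ,  0.1]), 'q6~', np.float64(80.8))]
[[256.79075787 272.61451606]
 [256.84531945 217.44757933]
 [258.20475687 203.99421155]
 [257.37839195 195.68853257]]
```

View pics/z.png

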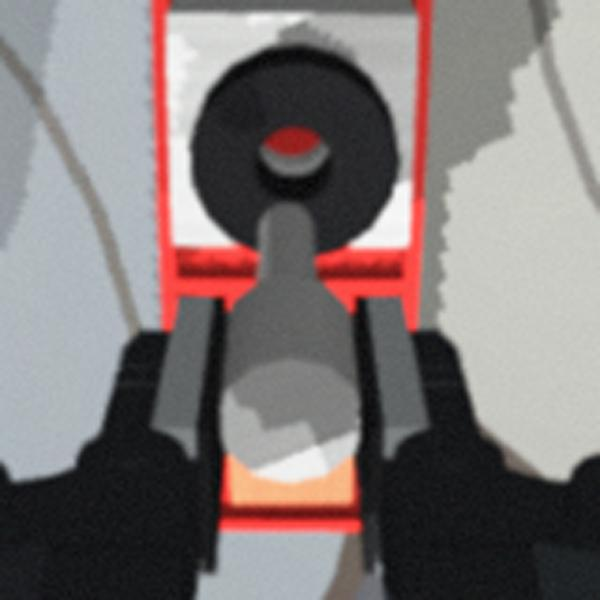

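>>> {"fn": "drive_tool", "kwargs": {"steps": [[0.1,0.7,0.4,10,0,0,0],[0.1,0.7,0.4,20,0,0,0],[0.1,0.7,0.4,28,0,0,0],[0.1,0.7,0.4,34,0,0,0],[0.1,0.7,0.4,38,0,0,0],[0.1,0.7,0.4,38,0,0,0]]}}

```text
t: 26.3
position: [0.6326, -0.2473, 0.1078]
tcp_rot: [[-0.318, -0.948, -0.001], [-0.948, 0.318, 0.001], [-0.0, 0.001, -1.0]]
force: [0.1, -0.1, -1.2]
grip_width: 0.0182
```

>>> {"fn": "drive_tool", "kwargs": {"steps": [[0.1,0,0,5,0,0,0],[0.1,0,0,10,0,0,0],[0.1,0,0,15,0,0,0],[0.1,0,0,20,0,0,0],[0.1,0,0,20,0,0,0]]}}

```text
t: 26.8
position: [0.6325, -0.2472, 0.0876]
tcp_rot: [[-0.318, -0.948, -0.001], [-0.948, 0.318, 0.001], [-0.0, 0.001, -1.0]]
force: [-0.5, 0.6, -1.7]
grip_width: 0.0183
```

>>> {"fn": "drive_tool", "kwargs": {"steps": [[0.1,0,0,4,0,0,0],[0.1,0,0,8,0,0,0],[0.1,0,0,11,0,0,0],[0.1,0,0,12,0,0,0],[0.1,0,0,12,0,0,0]]}}

```text
t: 27.3
position: [0.6327, -0.2473, 0.0763]
tcp_rot: [[-0.318, -0.948, -0.0], [-0.948, 0.318, 0.0], [-0.0, 0.0, -1.0]]
force: [0.6, 0.5, -0.2]
grip_width: 0.0175
```

>>> {"fn": "drive_tool", "kwargs": {"steps": [[0.1,0,0,1,0,0,0],[0.1,0,0,2,0,0,0],[0.1,0,0,3,0,0,0],[0.1,0,0,3,0,0,0]]}}

```text
t: 27.7
position: [0.6328, -0.2474, 0.0737]
tcp_rot: [[-0.318, -0.948, 0.0], [-0.948, 0.318, 0.0], [-0.0, -0.0, -1.0]]
force: [-0.8, 0.5, 1.3]
grip_width: 0.018
```

Nearly home; release, letting it drop the rest, and lift clear.

>>> {"fn": "drive_tool", "kwargs": {"steps": [[0.1,0,0,0.5,0,0,0],[0.35,0,0,0.5,0,0,0],[0.5,0,0,0.5,0,0,0],[0.5,0,0,0.5,0,0,0],[0.5,0,0,-20,0,0,0],[0.5,0,0,-60,0,0,0],[0.5,0,60,-90,0,0,0],[0.5,0,60,-90,0,0,0]]}}

```text
t: 28.5
position: [0.5747, -0.2279, 0.1661]
tcp_rot: [[-0.317, -0.948, 0.002], [-0.948, 0.317, -0.001], [0.0, -0.002, -1.0]]
force: [0.1, -0.0, -0.4]
grip_width: 0.0427
```

```bash
python3 w.py w20
python3 - <<'E'
from wr import *
p=wp(); h=[.6328,-.2473]
print(proj(p,[h+[.076],h+[.050],h+[.079]],True), manip.observe()['position'])
im=cv2.imread('pics/w20.png')[80:280,160:360]
cv2.imwrite('pics/z.png',cv2.resize(im,None,fx=3,fy=3,interpolation=cv2.INTER_CUBIC))
q,i=rd('scene'); cv2.imwrite('pics/s2.png',i[:,:,::-1])
print(proj(q,[h+[.076],h+[.050]]))
im=i[150:250,90:240,::-1]
cv2.imwrite('pics/z2.png',cv2.resize(im,None,fx=5,fy=5,interpolation=cv2.INTER_CUBIC))
E
```

```text
[ 0.57387316 -0.22754743  0.16663031] 0.042547388221698006 28.55
[[256.64949749 126.3414222 ]
 [256.66918172 123.5534367 ]
 [256.64692108 126.706782  ]] [ 0.57387316 -0.22754743  0.16663031]
[[147.24770327 184.50047079]
 [148.91370152 191.14583246]]
```

View pics/z.png

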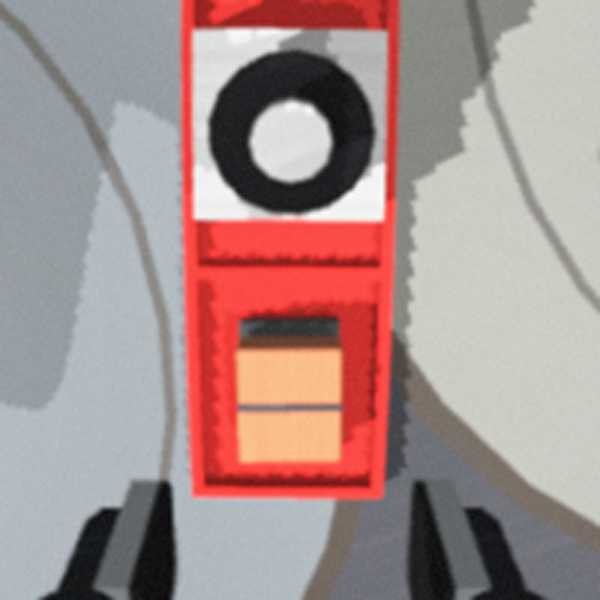

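View pics/z2.png

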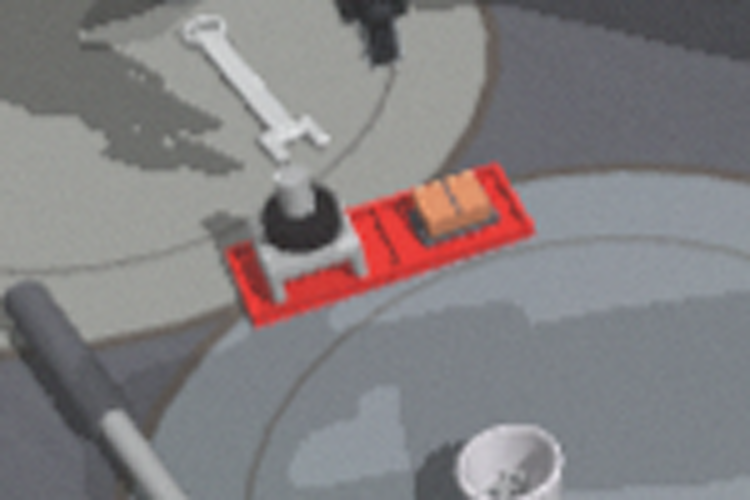

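View pics/s2.png

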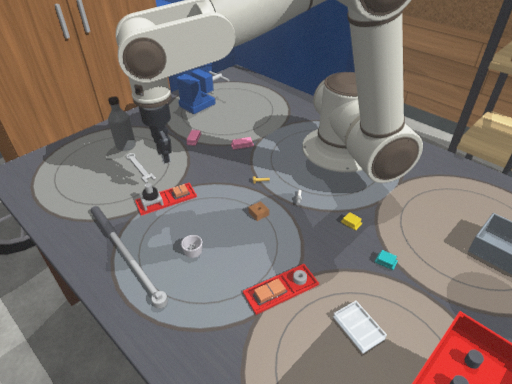

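Run:
```python
from wr import *
p=wp()
rect('w20',p,'short','(H>5)&(H<20)&(S>60)&(S<190)&(V>150)',(238,194,276,236),.023)
rect('w20',p,'pin','(S<30)&(V>150)',(242,112,272,142),.076)
q,i=rd('top'); cv2.imwrite('pics/top2.png',i[:,:,::-1])
rect('top2',q,'long','(H>7)&(H<20)&(S>60)&(V>90)',(125,95,190,175),.015,False)
rect('top2',q,'bearing','(S<60)&(V>130)',(138,142,165,166),.012,False)
rect('top2',q,'cup','(S<30)&(V>165)',(238,95,266,123),.034,False)
print(toz(q,np.array([252.]),np.array([109.]),.034))
```

```text
short c [ 547.6 -217.7] size [33.8 40.1] long ang 162.6 boxpx (238, 196, 36, 39)
pin c [ 632.6 -246.9] size [18.5 19. ] long ang 116.5 boxpx (243, 114, 27, 27)
long c [630.2 237.5] size [52.9 77.7] long ang 162.6 boxpx (143, 105, 28, 33)
bearing c [544.2 258. ] size [29.3 27.9] long ang 29.1 boxpx (142, 148, 12, 12)
cup c [670.6 -31.6] size [33.1 10.5] long ang 1.4 boxpx (257, 101, 5, 13)
[[ 0.66455394 -0.01331877  0.034     ]]
```

Run:
```python
from workcell import manip
print(manip.hand_in(), manip.observe()['t'])
```

```text
the job is handed in; nothing more can be done
the job is handed in; nothing more can be done
```

Both kits are made up and the job is handed in at about 28.6 s of robot time. The arm was clear of everything at the end.

**Front tray:** the long pad lies flat and central in the long bay in the wrist picture taken after release. The bearing measured about 3 mm from the square-bay centre in the last top view.

**Rear tray:** the short pad measured about 1 mm from the open-bay centre. The roller sits about 1 mm off the bracket hole. The pin went through both with no more than about 2 N at the wrist. Its head measured about 1 mm off the hole and shows no visible gap to the roller.

**Cup and look-alikes:** the washer cup is at the same pixel in the scene camera as at the start, about (192, 246). The look-alikes were not touched.

**Checks that were weak or failed:**
- The final top-view masks for the long pad and the cup were spoiled, the first by the red tray and the second by a shadow. I relied on the wrist and scene pictures for those two instead.
- Pin height was only checked by the commanded release height, about 0.5 mm from home, and the camera views. I did not press down on the head to confirm it.
- Closing the jaws on the roller gave a short 46 N reading at the wrist, from the fingers swinging forward. That is below the 120 N wrist limit, but above the 40 N limit for the gripper body. I took it to be the fingers and did not check whether the body touched anything.

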